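Reload the label dispenser

ROBOT

A 6-joint arm with a two-finger parallel gripper is mounted at the origin on a cart in front of the work surface, level with it; the furniture and walls round the work are solid. World frame = base frame: x ahead of the robot, y to its left, z up, the work surface at z = 0. Lengths are in mm, angles in rad, forces in N, time in s.
With the tool pointing down it reaches from about 350 to 975 mm from the base axis. Payload 7.1 kg.
Tool frame: the origin (TCP) lies on the front face of the gripper's body, between the roots of the fingers; the fingertips stand 80 mm ahead of it and the grasp point (between the pads) lies 61 mm ahead of it; z points along the fingers, y is the line along which they close (so a half turn about z gives the same grasp; the last joint's range is limited). The gripper opens to 88 mm and grips with 3 to 60 N. Pads are 20 mm wide; open, the fingers measure 115 mm over their backs; the gripper's body (75 mm by 178 mm) begins 61 mm behind the grasp point.
Start: joints at [1.265, 0.423, 1.63, -0, 1.089, -0.019], TCP at [176.771, 599.464, 302.675] pointing down, gripper open.
Joint ranges: [-3, 3], [-0.9, 2.11], [0.09, 2.58], [-1.31, 4.45], [0.11, 2.69], [-2.54, 2.54]. Speed limits (rad/s): [2.39, 2.39, 3.01, 3.14, 3.14, 3.14].

INTERFACE

Orientations are given as a rotation vector (axis times angle).
In Python, from workcell import readout, vision, close_job gives the robot as it stands.
- The arm moves only by the tool servo_tool, never from a script. Its argument "plan" is a list that holds one entry, the list of rows, each a list of 7 numbers: the gripper command: -1 is fully open, 1 is shut, values between are in proportion, then the shift along the world's x, y, z in units of 40 mm (1.0 is 40 mm), then the turn, a rotation vector about the world's x, y, z in units of 5 degrees (1.0 is 5 degrees). A call has 1 to 5 rows; each row shifts and turns the commanded pose from where the row before left it; what a row does not reach is not made up. A row lasts 1/12 s, in which the tool goes at most 41.7 mm and 7.16 degrees, less where a joint would pass 70% of its speed; a pose out of reach is approached as far as the arm can. A call is refused whole if a number of a shift passes 1 or a number of a turn 1, either way. A call with a gripper value outside its range is refused whole. The fingers move at their own pace and stop on an object; the grip force is fixed at half the most. Time passes only in rows, so rows that do not move let the fingers close. It gives the time, the measured TCP pose, the force, the opening and the grip force at its end, in the units of the state.
- readout.get_obs(): the state, without advancing time (a new reading comes with each control period).
- vision.get_image(name): name is "side" or "top" or "wrist"; returns the picture (400x640x3 uint8, red, green, blue); there is no depth.
- vision.camera_params(name): a dict with "fx", "fy", "cx", "cy" (pixels), "D" ([k1, k2, p1, p2, k3] as OpenCV has them; the pictures are not rectified), "rvec" (rotation vector, rad) and "tvec" (3), from world to camera coordinates, as OpenCV has them; the wrist camera has in their place "hand_eye" (4x4, takes a point from camera to tool coordinates, whose origin is the TCP and whose axes are the flange's). Camera axes: x right, y down, z forward; pixel columns grow to the right and rows downward; lengths in mm; the calibration is good to about 2 mm. A picture is of the moment at which its call begins: read the wrist's pose just before it. camera_params takes no time and is no camera call.
- close_job(): hands the job in; it is judged then, once.
The state is a dict: "t": time; "qpos": joint angles; "qvel": joint speeds; "joint_torque": joint torques, N m; "ee_pos": TCP position; "orientation": TCP orientation; "ft_force": force on the tool from outside, world axes, zero at the start; "moment": the same for the moment, N m; "width": finger opening in mm; "grasp_force": force on a finger pad.
Only numpy, scipy, OpenCV 4.12 (cv2) and the standard library are available. Lean on these libraries where they do the work, as an engineer would, in place of code of your own. Each camera call takes 0.05 s, during which the arm holds its last target. There are 200 camera calls.

TASK

Reload the empty label dispenser. Lift the fresh reel of labels out of its carton and lay it on the worktop with its bore level and both ends open; then take the spindle out of the dispenser by its handle, push it through the reel and, holding only the handle, lift the reel on it. Slide the loaded spindle in under the sprung brake arm until it drops home in both notches with the arm resting on the labels, let go, and do not disturb the can, pot, timer or tape standing about.

Things in the scene. Friction and masses are not known exactly. Their poses are not given: they have to be found in the camera images.
- reel: Reel of blank labels, 70 mm long, 0.3 kg: round white winding 56 mm across between two dark blue eight-sided flanges (68 mm across flats, 4 mm thick, 62 mm apart inside), so it does not roll off. A 20 mm bore runs right through (29 mm wide in the flanges). Origin at its centre, 34 mm above what it lies on; x along the bore, either way round alike, z up. Grip it across the winding.
- carton: Fixed open cardboard carton, 82 (x) x 156 (y) x 55 mm, walls and floor 3 mm, flaps hanging outside (to 60 mm from its centre along x, 97 mm along y). The reel lies on its floor, bore along the carton's x, 3 mm from the end walls, which cover both mouths of the bore. Origin at the centre of the underside, z up.
- spindle: Steel spindle, 175 mm. Origin on its axis in mid-handle, x along the axis to the nose. Along x (mm): black handle 20 mm square, -27 to 27; to 32.5 outer collar; to 44.5 bare groove for the near cheek; to 49.5 inner collar, stops the reel (collars 26 mm across, bevelled to the groove); 16 mm shaft to 135; nose tapering to 6 mm at 147.5. Starts in the dispenser, x along its y, handle flats upright.
- dispenser: Fixed table dispenser: black base 136 x 114 x 10 mm, two aluminium cheeks 8 mm thick, 94 mm tall, from x = -48 to 78 mm, 81 mm clear between them (middles at y = -44.5, 44.5 mm). Origin on the underside below the middle of the seated spindle's axis; x away from the open front, y from handle side to far side, z up. The handle stands outside the cheek at y = -44.5, its middle at y = -83 mm.
- notch_near (a point): Seat of the spindle's axis in the cheek on the handle side, at (0, -44.5, 60) mm of the dispenser. Each cheek has a J-shaped notch open to the front: a level slot, heights 60 to 80 mm, flared mouth, from x = -48 to -10 mm, then a pocket from x = -10 to 10 mm with its bottom 8 mm lower than the slot's floor. The axis rides 68 mm high along the slot and drops to 60 mm in the pocket.
- notch_far (a point): Seat of the spindle's axis in the other cheek, at (0, 44.5, 60) mm of the dispenser. The front between the cheeks is open but for a steel tear bar 22 mm high at x = -43 mm.
- seat_near (a point): Point on the spindle's axis 38.5 mm from its origin, middle of the groove; belongs at notch_near, with only 2 mm of play either way along the axis.
- seat_far (a point): Point on the spindle's axis 127.5 mm from its origin; belongs at notch_far.
- load (a point): Point on the spindle's axis 86.5 mm from its origin. The reel's centre belongs 84.5 mm from the origin, the reel hard against the inner collar: it then clears the far cheek by only 4 mm, so a gap there can jam it at the cheek. A reel hanging on the spindle hangs 2 mm below its axis.
- brake_arm (a joint): Angle of the sprung black brake arm between the cheeks (26 mm wide), 0 down on its stop, growing as it lifts, to 0.9. Hinged at the back (x = 66, z = 78 mm of the dispenser), level at 0, underside 75 mm high, then from x = -12 mm an upturned lip. A reel pushed in from the front lifts it by the lip against 3 to 5 N. Near 0.17 with the reel home, up to 0.3 as the reel passes along the slot.
- brake_lip (a point): Free end of the brake arm's upturned lip; at rest at x = -36 mm, 98 mm high in the dispenser's frame.
- twist_timer: red and white round kitchen timer, 68 mm across, 56 mm high, bystander; origin under its centre
- lidded_can: card canister with red lid, 99 mm across, 124 mm high, bystander; origin under its centre
- deli_pot: small printed plastic pot at the front left of the worktop, 72 mm across, 71 mm high, bystander; origin under its centre
- label_tape: flat roll of buff tape lying on its side, 104 mm across, 25 mm high, bystander; origin under its centre
Mind the look-alikes: they are no part of the job. What is meant by the spindle is not purple or turquoise, and is the larger of those in its own colour.

How it is judged (in metres and radians):
On the way, in this order (a step that is already met when the one before it is completed fails the run):
1. the reel lies on the worktop clear of the carton, bore level, let go (horizontal distance between reel and carton above 0.11 m and height (world z) of reel below 0.039 m and angle between reel's own x axis and vertical between 1.45 and 1.69 rad and contact force between the fingers and reel below 0.1 N and linear speed of reel below 0.02 m/s), for 0.2 s.
2. the reel hangs in the air on the spindle, the fingers holding only the spindle (height (world z) of reel above 0.055 m and contact force between the fingers and reel below 0.1 N and contact force between the fingers and spindle above 1 N and contact force between spindle and reel above 0.5 N and distance between reel and load below 0.035 m and angle between the x axis of reel and the x axis of spindle, either way round below 0.2 rad), for 0.3 s.
At the end, for the whole second after the job is handed in: Spindle home in both notches (each seat within 9 mm of its notch point, no more than 4 mm high), reel on it (centre within 14 mm of the load point, bore along the spindle within 0.15 rad), brake arm resting on the winding (0.08 to 0.24 rad), all at rest (distance between seat_near and notch_near below 0.009 m and distance between seat_far and notch_far below 0.009 m and z of each of seat_near, seat_far in the frame of dispenser below 0.064 m and distance between reel and load below 0.014 m and angle between the x axis of reel and the x axis of spindle, either way round below 0.15 rad and value of joint brake_arm between 0.08 and 0.24 rad and linear speed of each of reel, spindle below 0.02 m/s); the robot touches nothing.
It fails at once if a bystander (timer, can, pot or tape) is moved by more than 30 mm (distance of any of twist_timer, lidded_can, deli_pot, label_tape from where it was at the start of the episode above 0.03 m).
It also fails if it takes over 72 s, if anything falls off the work surface, if the arm or the gripper's body presses on something with over 40 N, if the wrist force passes 120 N, or if a joint passes its speed limit or range.

## Working session

There is one attempt and no reset: what is moved stays moved. The work goes in short steps, Python scripts to look and compute and a tool call to move; the robot and the scene stay as the last step left them, time stands still between calls to the robot, and variables do not carry over. Pictures are saved under pics/ and viewed, at most 10 in all, crops included, and the job is handed in when it is done.

Besides the shell and the picture viewer there is one more tool, called after "Request:" by a JSON object that holds its "op" and its "data". servo_tool: Moves the arm, as the interface text tells. Its arguments: {"type":"object","properties":{"plan":{"type":"array"}},"required":["plan"]}

```bash
mkdir -p pics; ls; cat > h.py <<'E'
import numpy as np, cv2
from workcell import readout, vision, close_job
R=lambda v: cv2.Rodrigues(np.array(v,float))[0]
def cam(name,obs=None):
    p=vision.camera_params(name); K=np.array([[p['fx'],0,p['cx']],[0,p['fy'],p['cy']],[0,0,1]]);D=np.array(p['D'],float)
    if 'rvec' in p: return K,D,R(p['rvec']),np.array(p['tvec'],float).ravel()
    o=obs or readout.get_obs(); T=np.eye(4);T[:3,:3]=R(o['orientation']);T[:3,3]=o['ee_pos']
    M=np.linalg.inv(T@np.array(p['hand_eye'])); return K,D,M[:3,:3],M[:3,3]
def atz(c,uv,z):
    K,D,r,t=c; uv=np.array(uv,float).reshape(-1,1,2)
    n=cv2.undistortPoints(uv,K,D).reshape(-1,2); n=np.c_[n,np.ones(len(n))]
    d=n@r; C=-r.T@t
    z=np.broadcast_to(z,len(n)); return C+d*((z-C[2])/d[:,2])[:,None]
def proj(c,P):
    K,D,r,t=c; return cv2.projectPoints(np.array(P,float).reshape(-1,3),cv2.Rodrigues(r)[0],t,K,D)[0].reshape(-1,2)
def snap(name,f):
    im=vision.get_image(name); cv2.imwrite(f,im[:,:,::-1]); return im
E
python3 - <<'E'
from h import *
o=readout.get_obs(); print(o)
a=snap('top','pics/top0.png');b=snap('side','pics/side0.png');snap('wrist','pics/wrist0.png')
for n in('top','side'):
    K,D,r,t=cam(n);print(n,K[0,0],-r.T@t,r.round(2).tolist())
E
```

```text
pics
{'t': 0.0, 'qpos': array([ 1.26499756e+00,  4.23833812e-01,  1.63071419e+00, -3.91342114e-05,
        1.08859717e+00, -1.90070020e-02]), 'qvel': array([ 0.00022643,  0.00088608, -0.00129579,  0.0005621 , -0.00020106,
        0.00017716]), 'joint_torque': array([-1.89442013e-03, -5.44635057e+01, -2.73670095e+01,  6.43750001e-02,
        2.26214557e-02, -1.35433875e-04]), 'ee_pos': array([176.64987608, 599.04856844, 301.89648877]), 'orientation': array([-4.48889810e-01, -3.10913721e+00,  2.41523810e-03]), 'ft_force': array([-0.24670229, -0.20896524, -0.04664239]), 'moment': array([ 0.03281552, -0.00018443, -0.00644617]), 'grasp_force': 0.0, 'width': 88.03223952961888}
top 502.7390035809801 [ 360.77648155  -67.01045796 1758.71838757] [[-0.02, -1.0, -0.02], [-0.99, 0.02, -0.14], [0.14, 0.01, -0.99]]
side 393.1791483457212 [  283.36297131 -1434.91093996   935.02059217] [[0.98, -0.22, 0.0], [-0.11, -0.51, -0.86], [0.18, 0.83, -0.52]]
```

View pics/top0.png

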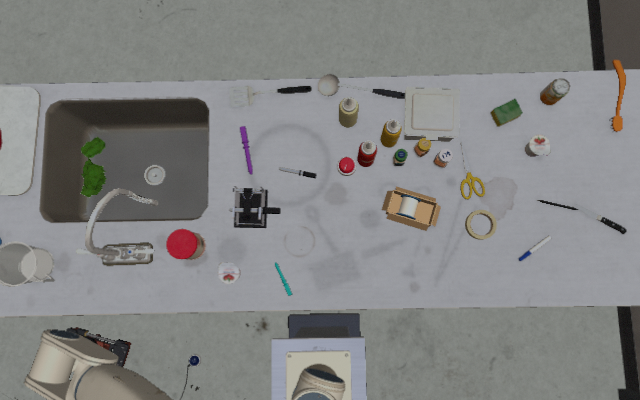

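View pics/side0.png

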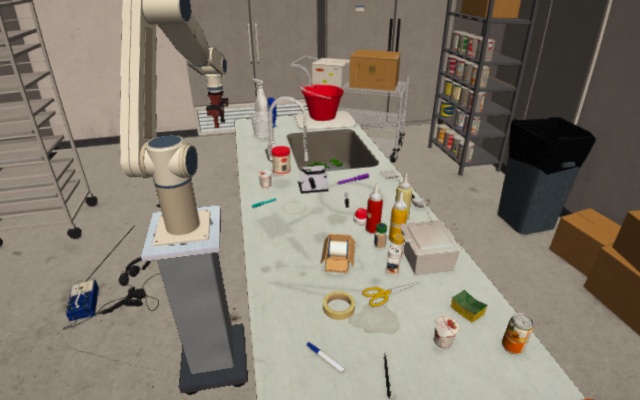

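Top view: the carton with the reel is at (411,207), tape at (480,224), timer at (346,166), can at (185,244) and pot at (229,272). There are four spindle candidates: purple (247,150), turquoise (283,279), a small steel/black one (297,172), and steel/black in the dispenser with its handle at (275,210). The last fits, because it sits in the dispenser and is the larger of the two in its colour. I'll confirm it in a crop.

```bash
python3 - <<'E'
import cv2,numpy as np
a=cv2.imread('pics/top0.png')
A=cv2.resize(a[140:240,225:325],None,fx=4,fy=4,interpolation=cv2.INTER_CUBIC)
B=cv2.resize(a[157:257,362:462],None,fx=4,fy=4,interpolation=cv2.INTER_CUBIC)
for im,(u0,v0) in((A,(225,140)),(B,(362,157))):
    for k in range(0,100,10):
        cv2.putText(im,str(u0+k),(k*4,10),0,.33,(0,0,255));cv2.line(im,(k*4,12),(k*4,17),(0,0,255));cv2.putText(im,str(v0+k),(0,k*4+4),0,.33,(0,0,255))
cv2.imwrite('pics/c1.png',np.hstack([A,B]))
E
```

```text
(no output)
```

View pics/c1.png

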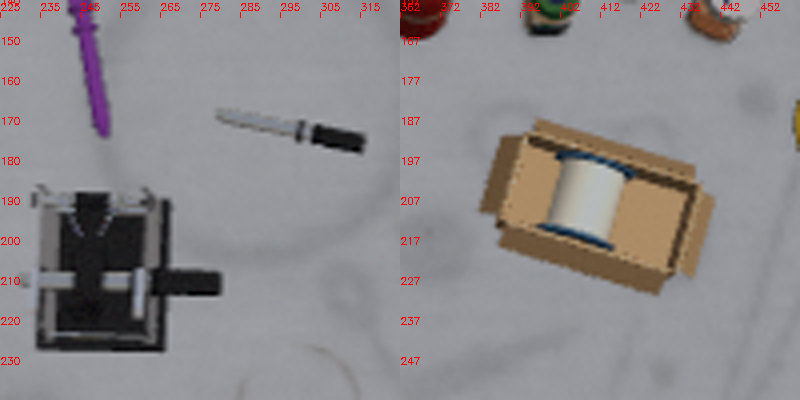

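The crop confirms it: the dispenser's spindle (handle at (274,211), shaft running left through both cheeks) is larger than the loose steel/black one at (297,172), so it is the one meant. The reel is at about (408,207).

```bash
python3 - <<'E'
from h import *
c=cam('top')
L=lambda n,px,z,off=(225,140): print(n,atz(c,[(off[0]+px[0]/4,off[1]+px[1]/4)],z).round(0)[0])
L('handle',(195,283),60);L('handle end',(221,283),60);L('nose end',(22,281),60)
B=(262,157)
for p in((527,133),(697,185),(670,277),(500,228)): L('rim',p,55,B)
L('reel flange top',(596,160),71,B);L('reel flange bot',(576,240),71,B)
L('winding',(586,200),65,B)
for n,u,z in(('timer',(346,166),56),('can',(185,244),124),('pot',(229,272),71),('tape',(480,224),25),('purpletip',(252,173),5),('purpletop',(243,128),5),('turq',(277,264),5),('turq2',(290,294),5),('small',(280,168),5),('small2',(316,176),5)): print(n,atz(c,[u],z).round(0)[0])
E
```

```text
handle [577. 141.  60.]
handle end [577. 119.  60.]
nose end [582. 289.  60.]
rim [ 640. -270.   55.]
rim [ 593. -413.   55.]
rim [ 515. -386.   55.]
rim [ 559. -244.   55.]
reel flange top [ 614. -326.   71.]
reel flange bot [ 546. -306.   71.]
winding [ 580. -317.   65.]
timer [ 729. -109.   56.]
can [466. 422. 124.]
pot [373. 290.  71.]
tape [ 522. -565.   25.]
purpletip [721. 225.   5.]
purpletop [887. 258.   5.]
turq [398. 137.   5.]
turq2 [295.  93.   5.]
small [737. 125.   5.]
small2 [706.  -3.   5.]
```

Request:
{"op": "servo_tool", "data": {"plan": [[[-1, 0.52, -0.71, 0.05, 0, 0, 0], [-1, 0.52, -0.71, 0.05, 0, 0, 0], [-1, 0.52, -0.71, 0.05, 0, 0, 0], [-1, 0.52, -0.71, 0.05, 0, 0, 0], [-1, 0.52, -0.71, 0.05, 0, 0, 0]]]}}

```text
t: 0.57
ee_pos: [281.3, 456.0, 312.5]
orientation: [-0.448, -3.109, 0.001]
ft_force: [1.2, -0.5, 0.6]
width: 87.7
grasp_force: 0.0
```

Request:
{"op": "servo_tool", "data": {"plan": [[[-1, 0.52, -0.71, 0.05, 0, 0, 0], [-1, 0.52, -0.71, 0.05, 0, 0, 0], [-1, 0.52, -0.71, 0.05, 0, 0, 0], [-1, 0.52, -0.71, 0.05, 0, 0, 0], [-1, 0.52, -0.71, 0.05, 0, 0, 0]]]}}

```text
t: 0.98
ee_pos: [385.4, 313.9, 322.7]
orientation: [-0.449, -3.109, 0.0]
ft_force: [0.2, 0.4, -0.1]
width: 88.0
grasp_force: 0.0
```

Request:
{"op": "servo_tool", "data": {"plan": [[[-1, 0.52, -0.71, 0.05, 0, 0, 0], [-1, 0.52, -0.71, 0.05, 0, 0, 0], [-1, 0.52, -0.71, 0.05, 0, 0, 0], [-1, 0.52, -0.71, 0.05, 0, 0, 0], [-1, 0, 0, 0, 0, 0, 0]]]}}

```text
t: 1.4
ee_pos: [470.8, 198.1, 331.1]
orientation: [0.455, 3.106, -0.001]
ft_force: [1.3, 0.5, 0.0]
width: 87.9
grasp_force: 0.0
```

```bash
python3 - <<'E'
from h import *
print(np.round(vision.camera_params('wrist')['hand_eye'],2).tolist())
snap('wrist','pics/w1.png'); c=cam('wrist')
print(c[0][0,0]); print(proj(c,[(577,141,60),(582,289,60),(580,220,10),(580,-317,65)]))
E
```

```text
[[-0.0, -0.96, -0.3, 80.86], [1.0, -0.0, -0.0, 0.62], [0.0, -0.3, 0.96, -81.95], [0.0, 0.0, 0.0, 1.0]]
346.87939141495025
[[299.55489961 274.91227327]
 [427.11401066 244.62294339]
 [362.17509456 241.06734308]
 [-18.50396833 358.2423473 ]]
```

View pics/w1.png

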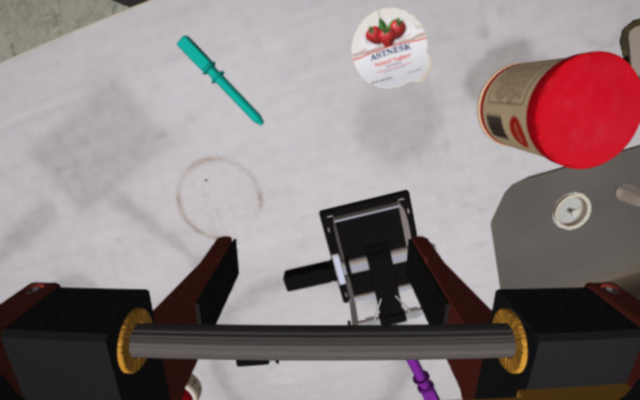

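The wrist view shows the dispenser with its open front up. Base front corners are at (320,210) and (409,191), and the handle runs from (286,279) to about (335,270). Next I go to the reel.

```bash
python3 - <<'E'
from h import *
im=cv2.imread('pics/w1.png'); c=cam('wrist')
cv2.imwrite('pics/c2.png',cv2.resize(im[180:330,270:430],None,fx=4.5,fy=4,interpolation=cv2.INTER_CUBIC) if 0 else cv2.resize(im[180:320,270:430],None,fx=4,fy=4,interpolation=cv2.INTER_CUBIC))
for n,u,z in(('hend',(286,279),60),('hin',(335,270),60),('bf',(320,210),10),('bf2',(409,191),10)):print(n,atz(c,[u],z)[0].round(1))
print(readout.get_obs()['ee_pos'])
E
```

```text
hend [577.6 124.4  60. ]
hin [582.6 181.7  60. ]
bf [524.8 180.9  10. ]
bf2 [532.6 291.2  10. ]
[469.36598219 199.7427329  330.73202916]
```

View pics/c2.png

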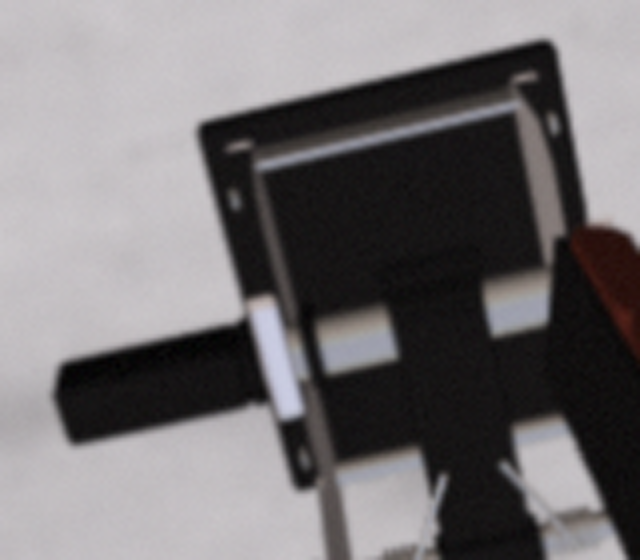

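Request:
{"op": "servo_tool", "data": {"plan": [[[-1, 0.1, -0.98, 0, 0, 0, 0], [-1, 0.1, -0.98, 0, 0, 0, 0], [-1, 0.1, -0.98, 0, 0, 0, 0], [-1, 0.1, -0.98, 0, 0, 0, 0], [-1, 0.1, -0.98, 0, 0, 0, 0]]]}}

```text
t: 1.87
ee_pos: [487.3, 5.4, 330.5]
orientation: [-0.446, -3.109, -0.0]
ft_force: [0.7, -0.2, -0.2]
width: 87.7
grasp_force: 0.0
```

Request:
{"op": "servo_tool", "data": {"plan": [[[-1, 0.1, -0.98, 0, 0, 0, 0], [-1, 0.1, -0.98, 0, 0, 0, 0], [-1, 0.1, -0.98, 0, 0, 0, 0], [-1, 0.1, -0.98, 0, 0, 0, 0], [-1, 0.1, -0.98, 0, 0, 0, 0]]]}}

```text
t: 2.28
ee_pos: [507.9, -190.8, 330.5]
orientation: [-0.447, -3.109, -0.001]
ft_force: [0.4, 0.2, -0.1]
width: 87.8
grasp_force: 0.0
```

Request:
{"op": "servo_tool", "data": {"plan": [[[-0.6, 0.1, -0.98, 0, 0, 0, 0], [-0.6, 0.1, -0.98, 0, 0, 0, 0], [-0.6, 0.1, -0.9, 0, 0, 0, 0], [-0.6, 0, 0, 0, 0, 0, 0], [-0.6, 0, 0, 0, 0, 0, 0]]]}}

```text
t: 2.7
ee_pos: [520.0, -304.8, 329.9]
orientation: [-0.452, -3.108, -0.001]
ft_force: [-0.9, -0.3, 0.0]
width: 70.4
grasp_force: 0.0
```

```bash
python3 - <<'E'
from h import *
print(readout.get_obs()['ee_pos'])
im=snap('wrist','pics/w2.png'); c=cam('wrist')
print(proj(c,[(580,-317,65),(577,-328,55)]))
E
```

```text
[ 520.021699   -304.81613234  329.93309189]
[[325.31000833 229.97717337]
 [314.90733128 226.7402458 ]]
```

View pics/w2.png

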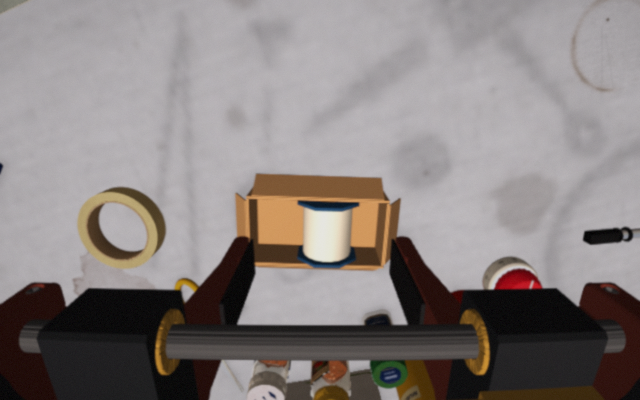

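The carton lines up with the picture, so the tool yaw matches. The winding centre is at about (327,232), within 2 px of the prediction.

```bash
python3 - <<'E'
from h import *
c=cam('wrist'); im=cv2.imread('pics/w2.png')
print(atz(c,[(327,232),(304,232),(351,232),(329,203),(327,260)],[65,45,45,71,71]).round(1))
print(atz(c,[(253,267),(389,268),(247,197),(392,197)],55).round(1))
o=readout.get_obs();print(R(o['orientation']).round(3).tolist())
cv2.imwrite('pics/c3.png',cv2.resize(im[160:280,230:410],None,fx=4,fy=4,interpolation=cv2.INTER_CUBIC))
E
```

```text
[[ 582.8 -315.9   65. ]
 [ 583.4 -343.2   45. ]
 [ 598.6 -291.7   45. ]
 [ 549.9 -304.3   71. ]
 [ 612.  -324.5   71. ]]
[[ 604.5 -410.9   55. ]
 [ 650.3 -260.9   55. ]
 [ 523.3 -388.3   55. ]
 [ 567.7 -238.4   55. ]]
[[-0.959, 0.283, -0.001], [0.283, 0.959, 0.001], [0.001, 0.001, -1.0]]
```

View pics/c3.png

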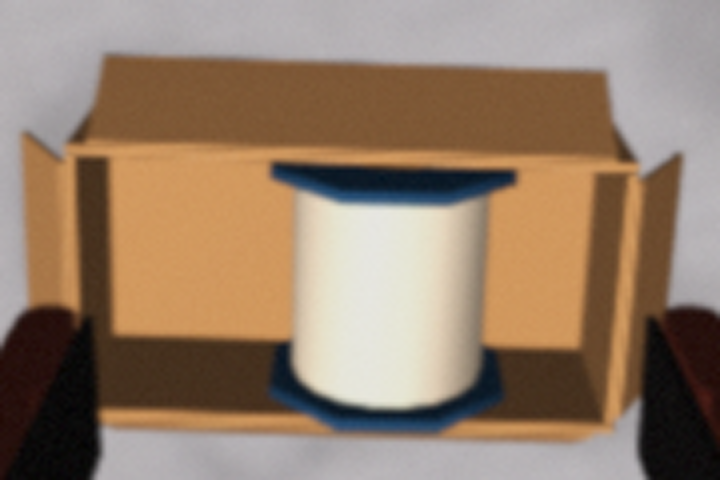

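Request:
{"op": "servo_tool", "data": {"plan": [[[-0.6, 0.8, -0.14, -0.5, 0, 0, -0.3], [-0.6, 0.78, -0.14, -0.5, 0, 0, 0], [-0.6, 0, 0, -0.9, 0, 0, 0], [-0.6, 0, 0, -0.9, 0, 0, 0], [-0.6, 0, 0, 0, 0, 0, 0]]]}}

```text
t: 3.17
ee_pos: [580.3, -311.2, 211.5]
orientation: [-0.484, -3.092, -0.007]
ft_force: [-1.2, 0.9, -1.7]
width: 69.9
grasp_force: 0.0
```

```bash
python3 - <<'E'
from h import *
o=readout.get_obs();print(o['ee_pos'],o['width'])
im=snap('wrist','pics/w3.png'); c=cam('wrist');Rt=R(o['orientation'])
# reel model: predicted flange and winding centres, tool y dir
print(proj(c,[(583,-316,65)]), proj(c,[(583,-316,71)+Rt[:,0]*s for s in(35,-35)]))
E
```

```text
[ 580.32808854 -311.18432115  211.46146461] 69.91640854052544
[[316.52765656 216.16567491]] [[316.12619309 169.7309394 ]
 [316.68156774 264.16954209]]
```

View pics/w3.png

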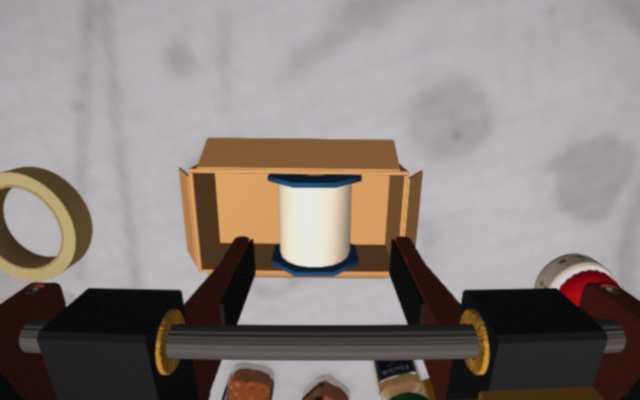

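The carton is now square to the picture, with the reel's winding between columns 280 and 351 and its flanges at rows 176 and 262, as predicted. Descending and gripping.

Request:
{"op": "servo_tool", "data": {"plan": [[[-0.6, 0.14, -0.14, -0.7, 0, 0, 0], [-0.6, 0, 0, -0.75, 0, 0, 0], [-0.6, 0, 0, -0.75, 0, 0, 0], [-0.6, 0, 0, -0.6, 0, 0, 0], [-0.6, 0, 0, 0, 0, 0, 0]]]}}

```text
t: 3.63
ee_pos: [587.5, -319.4, 104.7]
orientation: [-0.487, -3.099, -0.003]
ft_force: [-0.3, 0.7, -0.2]
width: 70.4
grasp_force: 0.0
```

Request:
{"op": "servo_tool", "data": {"plan": [[[0.2, 0, 0, 0, 0, 0, 0], [0.2, 0, 0, 0, 0, 0, 0], [0.2, 0, 0, 0, 0, 0, 0], [0.2, 0, 0, 0, 0, 0, 0]]]}}

```text
t: 3.97
ee_pos: [590.4, -321.6, 109.8]
orientation: [0.489, 3.099, -0.002]
ft_force: [0.5, 2.7, 8.8]
width: 56.3
grasp_force: 30.0
```

Request:
{"op": "servo_tool", "data": {"plan": [[[0.4, 0, 0, 0.3, 0, 0, 0], [0.4, 0, 0, 0.6, 0, 0, 0], [0.4, 0, 0, 0.8, 0, 0, 0], [0.4, 0, 0, 0.8, 0, 0, 0], [0.4, 0, 0, 0, 0, 0, 0]]]}}

```text
t: 4.38
ee_pos: [591.5, -323.1, 214.7]
orientation: [0.488, 3.093, -0.007]
ft_force: [1.9, -1.1, -1.7]
width: 56.2
grasp_force: 30.0
```

```bash
python3 - <<'E'
from h import *
o=readout.get_obs();print(o['ee_pos'],o['width'],o['grasp_force'],o['ft_force'])
im=snap('wrist','pics/w4.png')
E
```

```text
[ 591.49629008 -323.10725604  214.66475921] 56.15580595470926 29.988636821508408 [ 1.87719108 -1.05557138 -1.70412109]
```

View pics/w4.png

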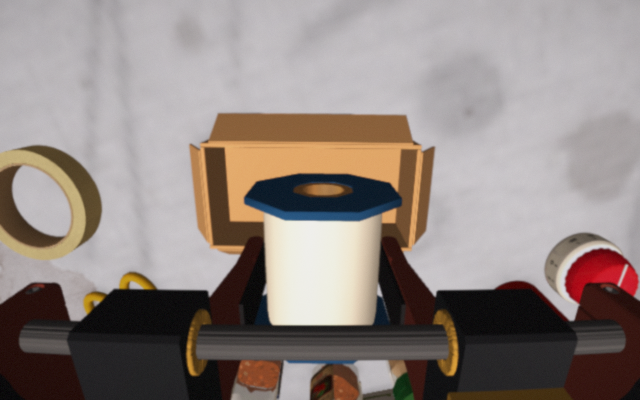

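The reel is held level: the bore opening at (323,190) shows the foreshortening of a level bore, and it is clear of the carton. Now I carry it and turn it so the bore runs along world y.

Request:
{"op": "servo_tool", "data": {"plan": [[[0.4, -0.25, 0.54, 0, 0, 0, -1], [0.4, -0.25, 0.54, 0, 0, 0, -1], [0.4, -0.25, 0.54, 0, 0, 0, -1], [0.4, -0.25, 0.54, 0, 0, 0, -1], [0.4, -0.25, 0.54, 0, 0, 0, -1]]]}}

```text
t: 4.85
ee_pos: [537.1, -212.2, 205.5]
orientation: [-1.156, -2.919, 0.0]
ft_force: [0.3, 0.0, -3.0]
width: 56.5
grasp_force: 30.0
```

Request:
{"op": "servo_tool", "data": {"plan": [[[0.4, -0.25, 0.54, 0, 0, 0, -1], [0.4, -0.25, 0.54, 0, 0, 0, -1], [0.4, -0.25, 0.54, 0, 0, 0, -1], [0.4, -0.25, 0.54, 0, 0, 0, -1], [0.4, -0.25, 0.54, 0, 0, 0, -1]]]}}

```text
t: 5.27
ee_pos: [487.1, -104.3, 205.8]
orientation: [-1.76, -2.6, 0.002]
ft_force: [0.5, -0.1, -3.2]
width: 56.3
grasp_force: 30.0
```

Request:
{"op": "servo_tool", "data": {"plan": [[[0.4, -0.25, 0.54, 0, 0, 0, -1], [0.4, -0.25, 0.54, 0, 0, 0, -1], [0.4, -0.25, 0.54, 0, 0, 0, -1], [0.4, -0.25, 0.54, 0, 0, 0, -1], [0.4, 0, 0, 0, 0, 0, -0.4]]]}}

```text
t: 5.68
ee_pos: [445.3, -16.5, 205.5]
orientation: [-2.22, -2.217, 0.005]
ft_force: [-0.4, -0.1, -4.0]
width: 56.1
grasp_force: 30.0
```

Request:
{"op": "servo_tool", "data": {"plan": [[[0.4, 0, 0, -0.8, 0, 0, 0], [0.4, 0, 0, -0.8, 0, 0, 0], [0.4, 0, 0, -0.3, 0, 0, 0], [0.4, 0, 0, -0.2, 0, 0, 0], [0.4, 0, 0, 0, 0, 0, 0]]]}}

```text
t: 6.1
ee_pos: [447.3, -18.9, 120.9]
orientation: [-2.218, -2.221, 0.004]
ft_force: [-0.6, 0.3, -3.6]
width: 56.1
grasp_force: 30.0
```

```bash
python3 - <<'E'
from h import *
o=readout.get_obs();print(o['ee_pos'],o['orientation'],o['width'],o['ft_force'],o['qpos']);print(R(o['orientation']).round(3).tolist())
E
```

```text
[447.30169197 -18.89136209 120.90389372] [-2.21787989 -2.2205313   0.00444808] 56.111796956529005 [-0.58904996  0.32314    -3.57328332] [-6.87588522e-02  4.96931911e-01  2.11071406e+00 -1.27434379e-04
  5.38189965e-01 -6.98440461e-02]
[[-0.001, 1.0, -0.004], [1.0, 0.001, 0.0], [0.0, -0.004, -1.0]]
```

Request:
{"op": "servo_tool", "data": {"plan": [[[0.4, 0, 0, -0.25, 0, 0, 0], [0.4, 0, 0, -0.05, 0, 0, 0], [0.4, 0, 0, 0, 0, 0, 0]]]}}

```text
t: 6.35
ee_pos: [448.8, -19.0, 110.6]
orientation: [-2.22, -2.223, 0.0]
ft_force: [0.5, -0.6, -3.5]
width: 55.8
grasp_force: 30.0
```

Request:
{"op": "servo_tool", "data": {"plan": [[[0.4, 0, 0, -0.05, 0, 0, 0], [0.4, 0, 0, -0.03, 0, 0, 0], [0.4, 0, 0, 0, 0, 0, 0]]]}}

```text
t: 6.6
ee_pos: [449.0, -19.0, 107.7]
orientation: [2.22, 2.222, 0.001]
ft_force: [-0.4, 1.0, -3.3]
width: 56.2
grasp_force: 30.0
```

Request:
{"op": "servo_tool", "data": {"plan": [[[0.4, 0, 0, -0.03, 0, 0, 0], [0.4, 0, 0, -0.03, 0, 0, 0], [0.4, 0, 0, 0, 0, 0, 0]]]}}

```text
t: 6.85
ee_pos: [449.3, -19.0, 106.6]
orientation: [2.219, 2.222, 0.001]
ft_force: [-3.3, 0.0, 18.8]
width: 56.3
grasp_force: 30.0
```

Request:
{"op": "servo_tool", "data": {"plan": [[[0.4, 0, 0, 0.04, 0, 0, 0], [-0.6, 0, 0, 0, 0, 0, 0], [-0.7, 0, 0, 0, 0, 0, 0], [-0.7, 0, 0, 0, 0, 0, 0], [-0.7, 0, 0, 0, 0, 0, 0]]]}}

```text
t: 7.27
ee_pos: [448.9, -18.9, 106.6]
orientation: [2.22, 2.223, 0.0]
ft_force: [-0.2, 0.5, 0.5]
width: 74.5
grasp_force: 0.0
```

Request:
{"op": "servo_tool", "data": {"plan": [[[-0.7, 0, 0, 0.3, 0, 0, 0], [-0.7, 0, 0, 0.8, 0, 0, 0], [-0.7, 0, 0, 0.9, 0, 0, 0], [-0.7, 0, 0, 0.9, 0, 0, 0], [-0.7, 0, 0, 0.9, 0, 0, 0]]]}}

```text
t: 7.68
ee_pos: [448.3, -18.9, 260.0]
orientation: [-2.22, -2.222, 0.001]
ft_force: [1.0, -0.8, -0.4]
width: 74.7
grasp_force: 0.0
```

Request:
{"op": "servo_tool", "data": {"plan": [[[-0.7, 0, 0, 0.3, 0, 0, 0], [-0.7, 0, 0, 0, 0, 0, 0]]]}}

```text
t: 7.85
ee_pos: [450.5, -19.0, 273.9]
orientation: [2.216, 2.219, 0.007]
ft_force: [0.4, 0.6, -0.9]
width: 74.6
grasp_force: 0.0
```

```bash
python3 - <<'E'
from h import *
o=readout.get_obs();print(o['ee_pos'])
im=snap('wrist','pics/w5.png');c=cam('wrist')
np.save('w5obs.npy',o,allow_pickle=True)
cv2.imwrite('pics/w5s.png',im[:,:,::-1])
# predicted outlines for a reel at (449,-19,34), bore along y
P=[(449+sx,-19+sy,68) for sy in(35,-35) for sx in(-14,14)]
print(proj(c,P).round(1).tolist())
E
```

```text
[450.47239449 -19.04139679 273.91056913]
[[303.0, 150.3], [336.8, 150.3], [304.2, 228.9], [335.7, 228.8]]
```

View pics/w5.png

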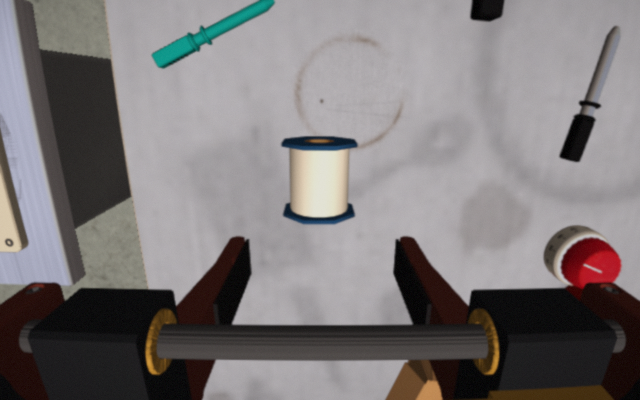

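The reel lies level at columns 282–357, bore along world y, about (449,-18). Now to the spindle handle.

Request:
{"op": "servo_tool", "data": {"plan": [[[-0.5, 0.64, 0.6, -0.12, 0, 0, 0], [-0.5, 0.64, 0.6, -0.12, 0, 0, 0], [-0.5, 0.64, 0.6, -0.12, 0, 0, 0], [-0.5, 0.64, 0.6, -0.12, 0, 0, 0], [-0.5, 0.64, 0.6, -0.12, 0, 0, 0]]]}}

```text
t: 8.32
ee_pos: [576.7, 102.2, 243.6]
orientation: [-2.219, -2.221, 0.005]
ft_force: [0.5, -0.6, 0.6]
width: 65.8
grasp_force: 0.0
```

Request:
{"op": "servo_tool", "data": {"plan": [[[-0.5, 0, 0, 0, 0, 0, 0], [-0.5, 0, 0, 0, 0, 0, 0]]]}}

```text
t: 8.48
ee_pos: [576.3, 102.0, 243.5]
orientation: [-2.216, -2.223, 0.006]
ft_force: [-0.7, 0.2, -1.0]
width: 65.7
grasp_force: 0.0
```

```bash
python3 - <<'E'
from h import *
o=readout.get_obs();print(o['ee_pos'],o['orientation'])
im=snap('wrist','pics/w6.png');c=cam('wrist')
print(proj(c,[(580,150,60),(580,123,70),(580,177,70)]).round(1).tolist())
cv2.imwrite('pics/c6.png',cv2.resize(im[0:240,200:460,::-1],None,fx=3,fy=2.5*1.0 if 0 else 2.5,interpolation=cv2.INTER_CUBIC) if 0 else cv2.resize(im[0:240,200:460,::-1],None,fx=2.5,fy=2.5,interpolation=cv2.INTER_CUBIC))
E
```

```text
[576.30302252 101.96004807 243.54504491] [-2.21603305 -2.22316542  0.00569855]
[[328.4, 136.2], [328.3, 173.7], [328.8, 99.9]]
```

View pics/c6.png

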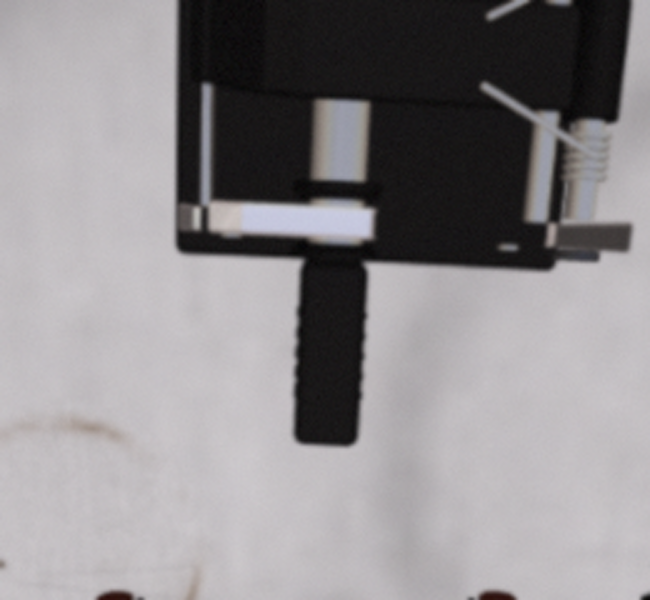

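The crop shows the handle's top face from (330.4,177) to (334,105) in full-image pixels, with its axis turned about 2.9° towards +x. The base edge shows the same slope. That was picture 11, one over the limit, so from here I use numeric measurement only.

```bash
python3 - <<'E'
from h import *
c=cam('wrist')
p=atz(c,[(330.4,177.2),(334,104.8),(200+342/2.5,100/2.5)],[70,70,68]);print(p.round(1))
e=atz(c,[(200+178/2.5,250/2.5),(200+552/2.5,268/2.5)],10);print(e.round(1),np.degrees(np.arctan2(*(e[1]-e[0])[[1,0]])))
f=atz(c,[(200+243/2.5,203/2.5),(200+373/2.5,208/2.5),(200+243/2.5,236/2.5),(200+373/2.5,239/2.5)],94);print('cheek top',f.round(1))
o=readout.get_obs();print(o['ee_pos'])
E
```

```text
[[581.6 120.3  70. ]
 [583.7 173.6  70. ]
 [585.3 217.3  68. ]]
[[530.  175.6  10. ]
 [662.6 169.9  10. ]] -2.4279927358209195
cheek top [[559.4 189.2  94. ]
 [592.6 188.   94. ]
 [559.3 181.   94. ]
 [592.8 180.3  94. ]]
[575.46326273 101.09238486 244.02857295]
```

Request:
{"op": "servo_tool", "data": {"plan": [[[-0.5, 0.09, 0.57, -0.5, 0, 0, -0.47], [-0.5, 0.09, 0.57, -0.6, 0, 0, 0], [-0.5, 0, 0, -0.7, 0, 0, 0], [-0.5, 0, 0, -0.7, 0, 0, 0], [-0.5, 0, 0, 0, 0, 0, 0]]]}}

```text
t: 8.95
ee_pos: [579.5, 145.0, 141.3]
orientation: [-2.262, -2.173, 0.014]
ft_force: [-0.9, -1.0, -0.3]
width: 65.6
grasp_force: 0.0
```

Request:
{"op": "servo_tool", "data": {"plan": [[[-0.5, 0, 0, -0.3, 0, 0, 0], [-0.5, 0, 0, -0.17, 0, 0, 0], [-0.5, 0, 0, 0, 0, 0, 0], [-0.5, 0, 0, 0, 0, 0, 0]]]}}

```text
t: 9.28
ee_pos: [584.3, 146.3, 128.6]
orientation: [2.266, 2.176, 0.001]
ft_force: [0.4, 0.6, -0.3]
width: 65.8
grasp_force: 0.0
```

```bash
python3 - <<'E'
from h import *
o=readout.get_obs();print(o['ee_pos'],R(o['orientation']).round(3).tolist())
E
```

```text
[584.28576071 146.29376819 128.62383008] [[0.04, 0.999, 0.001], [0.999, -0.04, 0.0], [0.0, 0.001, -1.0]]
```

Request:
{"op": "servo_tool", "data": {"plan": [[[-0.5, -0.04, 0.02, -0.19, 0, 0, 0], [-0.5, 0, 0, 0, 0, 0, 0], [0.4, 0, 0, 0, 0, 0, 0], [0.6, 0, 0, 0, 0, 0, 0], [0.8, 0, 0, 0, 0, 0, 0]]]}}

```text
t: 9.7
ee_pos: [582.5, 147.5, 120.6]
orientation: [2.265, 2.177, 0.001]
ft_force: [-1.3, 0.3, -0.0]
width: 49.1
grasp_force: 0.0
```

Request:
{"op": "servo_tool", "data": {"plan": [[[0.9, 0, 0, 0, 0, 0, 0], [0.9, 0, 0, 0, 0, 0, 0], [0.9, 0, 0, 0, 0, 0, 0], [0.9, 0, 0, 0, 0, 0, 0]]]}}

```text
t: 10.03
ee_pos: [582.4, 147.5, 120.3]
orientation: [2.265, 2.177, 0.0]
ft_force: [0.4, 0.6, -0.7]
width: 22.7
grasp_force: 0.0
```

Request:
{"op": "servo_tool", "data": {"plan": [[[1, 0, 0, 0, 0, 0, 0], [1, 0, 0, 0, 0, 0, 0], [1, 0, 0, 0, 0, 0, 0], [1, 0, 0, 0, 0, 0, 0]]]}}

```text
t: 10.37
ee_pos: [582.4, 147.5, 120.3]
orientation: [2.265, 2.177, 0.0]
ft_force: [-0.4, 0.1, 0.6]
width: 19.6
grasp_force: 30.0
```

Request:
{"op": "servo_tool", "data": {"plan": [[[1, 0, 0, 0.1, 0, 0, 0], [1, 0, 0, 0.12, 0, 0, 0], [1, 0, 0, 0.05, 0, 0, 0], [1, 0, 0, 0, 0, 0, 0]]]}}

```text
t: 10.7
ee_pos: [582.0, 147.4, 131.3]
orientation: [-2.265, -2.177, 0.001]
ft_force: [-0.5, 0.4, -2.7]
width: 19.5
grasp_force: 30.0
```

Request:
{"op": "servo_tool", "data": {"plan": [[[1, -0.2, 0.01, -0.03, 0, 0, 0], [1, -0.3, 0.01, 0, 0, 0, 0], [1, -0.4, 0.02, 0, 0, 0, 0], [1, 0, 0, 0, 0, 0, 0]]]}}

```text
t: 11.03
ee_pos: [544.1, 149.0, 130.0]
orientation: [-2.265, -2.176, 0.002]
ft_force: [-1.5, -0.7, 2.1]
width: 19.8
grasp_force: 30.0
```

Request:
{"op": "servo_tool", "data": {"plan": [[[1, -0.4, 0.02, 0, 0, 0, 0], [1, -0.5, 0.02, 0, 0, 0, 0], [1, -0.6, 0.02, 0, 0, 0, 0], [1, -0.4, 0.01, 0, 0, 0, 0], [1, 0, 0, 0, 0, 0, 0]]]}}

```text
t: 11.45
ee_pos: [466.7, 151.5, 129.3]
orientation: [-2.262, -2.176, 0.007]
ft_force: [-0.8, 0.4, -2.2]
width: 19.5
grasp_force: 30.0
```

Request:
{"op": "servo_tool", "data": {"plan": [[[1, 0, 0, 0.6, 0, 0, 0.46], [1, -0.1, -0.3, 0.8, 0, 0, 0], [1, -0.1, -0.8, 0.3, 0, 0, 0], [1, -0.1, -0.9, 0, 0, 0, 0], [1, -0.1, -0.9, 0, 0, 0, 0]]]}}

```text
t: 11.87
ee_pos: [456.0, 35.0, 199.4]
orientation: [2.217, 2.222, 0.005]
ft_force: [0.8, 0.7, -1.9]
width: 19.2
grasp_force: 30.0
```

Request:
{"op": "servo_tool", "data": {"plan": [[[1, 0, -0.9, 0, 0, 0, 0], [1, 0, -0.9, 0, 0, 0, 0], [1, 0, -0.9, 0, 0, 0, 0], [1, 0, -0.9, 0, 0, 0, 0], [1, 0, -0.9, 0, 0, 0, 0]]]}}

```text
t: 12.28
ee_pos: [455.1, -146.5, 198.3]
orientation: [2.22, 2.221, 0.001]
ft_force: [0.8, 0.0, -2.1]
width: 19.5
grasp_force: 30.0
```

Request:
{"op": "servo_tool", "data": {"plan": [[[1, 0, -0.9, 0, 0, 0, 0], [1, 0, -0.9, 0, 0, 0, 0], [1, 0, 0, 0, 0, 0, 0]]]}}

```text
t: 12.53
ee_pos: [456.1, -222.3, 198.7]
orientation: [2.222, 2.214, 0.001]
ft_force: [1.0, -0.4, -1.6]
width: 19.9
grasp_force: 30.0
```

```bash
python3 - <<'E'
from h import *
o=readout.get_obs();print(o['ee_pos'],o['width'],R(o['orientation']).round(3).tolist())
E
```

```text
[ 456.12972176 -222.26583658  198.68496465] 19.928845547943325 [[0.003, 1.0, 0.004], [1.0, -0.003, -0.003], [-0.003, 0.004, -1.0]]
```

Request:
{"op": "servo_tool", "data": {"plan": [[[1, -0.09, 0, -0.6, 0, 0, 0], [1, -0.09, 0, -0.8, 0, 0, 0], [1, 0, 0, -0.7, 0, 0, 0], [1, 0, 0, -0.25, 0, 0, 0], [1, 0, 0, 0, 0, 0, 0]]]}}

```text
t: 12.95
ee_pos: [446.5, -215.8, 101.9]
orientation: [-2.218, -2.219, 0.002]
ft_force: [-0.6, 0.7, -0.7]
width: 20.0
grasp_force: 30.0
```

```bash
python3 - <<'E'
from h import *
o=readout.get_obs();print(o['ee_pos'],o['width'],R(o['orientation']).round(3).tolist())
im=snap('wrist','pics/w7.png');c=cam('wrist')
b=np.array([449,-18,34.]);K=atz(c,[(0,0)],0)
# white winding columns by row, and dark flange columns, near prediction
q=proj(c,[(449,-53,34),(449,17,68),(449,-53,68),(449,-18,62)]);print(q.round(1))
g=im.astype(int)
for v in range(60,260,15):
    w=np.where((g[v,220:420].min(1)>205))[0]+220; bl=np.where((g[v,220:420,2]-g[v,220:420,0])>40)[0]+220
    print(v,(w.min(),w.max(),len(w)) if len(w) else None,(bl.min(),bl.max(),len(bl)) if len(bl) else None)
E
```

```text
[ 446.53625182 -215.84779596  101.88219678] 19.950194429401293 [[-0.0, 1.0, -0.004], [1.0, 0.0, 0.002], [0.002, -0.004, -1.0]]
[[ 325.1 -131.6]
 [ 325.2 -325.1]
 [ 325.9 -200.2]
 [ 325.7 -297.7]]
60 None None
75 None None
90 None None
105 None None
120 None None
135 None None
150 None None
165 None None
180 None None
195 None None
210 None None
225 None None
240 None None
255 None None
```

Request:
{"op": "servo_tool", "data": {"plan": [[[1, 0.05, 0, -0.15, 0, 0, 0], [1, 0, 0, 0, 0, 0, 0], [1, 0, 0, 0, 0, 0, 0]]]}}

```text
t: 13.25
ee_pos: [450.1, -216.4, 98.9]
orientation: [2.219, 2.221, 0.001]
ft_force: [-0.1, -0.4, -2.1]
width: 19.9
grasp_force: 30.0
```

```bash
python3 - <<'E'
from h import *
o=readout.get_obs();print(o['ee_pos'],R(o['orientation']).round(3).tolist())
im=snap('side','pics/s7.png');c=cam('side')
# reel and nose: local image checks on side camera
print(proj(c,[(449,-53,34),(449,17,34),(449,-18,62),(o['ee_pos'][0],o['ee_pos'][1]+147.5,34),(o['ee_pos'][0],o['ee_pos'][1]+60,34)]).round(1))
t=snap('top','pics/t7.png');c=cam('top')
print(proj(c,[(449,-53,34),(449,17,34),(449,-18,62),(o['ee_pos'][0],o['ee_pos'][1]+147.5,34),(o['ee_pos'][0],o['ee_pos'][1]+60,34)]).round(1))
q=proj(c,[(449,-18,62)])[0].astype(int)
g=t[q[1]-14:q[1]+15,q[0]-14:q[0]+15].astype(int)
w=np.argwhere(g.min(2)>190);print('white',w.mean(0)+q[::-1]-14,len(w))
b=np.argwhere(g[:,:,2]-g[:,:,0]>30);print('blue',b.mean(0)+q[::-1]-14,len(b))
E
```

```text
[ 450.10713081 -216.41220476   98.85355458] [[-0.001, 1.0, 0.002], [1.0, 0.001, -0.001], [-0.001, 0.002, -1.0]]
[[290.3 214.7]
 [287.9 206.1]
 [288.8 204.8]
 [291.1 216.7]
 [294.4 228.5]]
[[331.5 247.8]
 [311.1 248.2]
 [321.  247.6]
 [336.2 247.4]
 [361.8 246.9]]
white [nan nan] 0
blue [249.0625 321.3125] 32<stdin>:10: RuntimeWarning: Mean of empty slice.
  ret = um.true_divide(
```

Request:
{"op": "servo_tool", "data": {"plan": [[[1, -0.03, 0, -0.11, 0, 0, 0], [1, 0, 0.2, 0, 0, 0, 0], [1, 0, 0.2, 0, 0, 0, 0], [1, 0, 0.2, 0, 0, 0, 0], [1, 0, 0, 0, 0, 0, 0]]]}}

```text
t: 13.77
ee_pos: [447.5, -190.4, 93.4]
orientation: [-2.219, -2.222, 0.001]
ft_force: [0.3, -0.4, -1.7]
width: 20.0
grasp_force: 30.0
```

Request:
{"op": "servo_tool", "data": {"plan": [[[1, 0, 0.2, 0, 0, 0, 0], [1, 0, 0.2, 0, 0, 0, 0], [1, 0, 0.1, 0, 0, 0, 0], [1, 0, 0, 0, 0, 0, 0]]]}}

```text
t: 14.1
ee_pos: [448.1, -171.1, 93.6]
orientation: [-2.22, -2.222, -0.001]
ft_force: [0.7, 3.0, 1.3]
width: 19.6
grasp_force: 30.0
```

Request:
{"op": "servo_tool", "data": {"plan": [[[1, 0.01, 0, 0.03, 0, 0, 0], [1, 0, 0.2, 0, 0, 0, 0], [1, 0, 0.2, 0, 0, 0, 0], [1, 0, 0, 0, 0, 0, 0]]]}}

```text
t: 14.43
ee_pos: [448.0, -154.9, 94.5]
orientation: [-2.22, -2.221, 0.0]
ft_force: [1.0, 1.8, -0.4]
width: 19.7
grasp_force: 30.0
```

Request:
{"op": "servo_tool", "data": {"plan": [[[1, 0, 0.2, 0, 0, 0, 0], [1, 0, 0.2, 0, 0, 0, 0], [1, 0, 0.2, 0, 0, 0, 0], [1, 0, 0, 0, 0, 0, 0]]]}}

```text
t: 14.77
ee_pos: [448.2, -130.7, 94.6]
orientation: [-2.22, -2.222, 0.0]
ft_force: [0.5, 0.1, -0.2]
width: 20.1
grasp_force: 30.0
```

Request:
{"op": "servo_tool", "data": {"plan": [[[1, 0, 0.2, 0, 0, 0, 0], [1, 0, 0.2, 0, 0, 0, 0], [1, 0, 0.15, 0, 0, 0, 0], [1, 0, 0, 0, 0, 0, 0]]]}}

```text
t: 15.1
ee_pos: [448.2, -109.0, 94.7]
orientation: [-2.22, -2.222, 0.0]
ft_force: [1.3, 1.3, 0.3]
width: 20.1
grasp_force: 30.0
```

Request:
{"op": "servo_tool", "data": {"plan": [[[1, 0, 0.1, 0, 0, 0, 0], [1, 0, 0.1, 0, 0, 0, 0], [1, 0, 0.1, 0, 0, 0, 0], [1, 0, 0.1, 0, 0, 0, 0]]]}}

```text
t: 15.43
ee_pos: [448.3, -93.8, 94.6]
orientation: [-2.221, -2.222, 0.0]
ft_force: [0.9, -0.2, -1.0]
width: 20.0
grasp_force: 30.0
```

Request:
{"op": "servo_tool", "data": {"plan": [[[1, 0, 0.1, 0, 0, 0, 0], [1, 0, 0, 0, 0, 0, 0], [1, 0, 0, 0, 0, 0, 0]]]}}

```text
t: 15.68
ee_pos: [448.2, -89.8, 94.6]
orientation: [-2.22, -2.222, 0.0]
ft_force: [0.5, 0.2, -1.4]
width: 19.7
grasp_force: 30.0
```

```bash
cat > reel.py <<'E'
from h import *
o=readout.get_obs();P=np.array(o['ee_pos']);Rt=R(o['orientation']);print(P.round(1),Rt[:,0].round(3))
im=snap('wrist','pics/wr.png');c=cam('wrist')
g=im.astype(int)
# predicted (reel hard against collar): winding inner edges along the axis, at winding top
for d in(2.0,0.0):
    f=lambda s,up,w=0:P+Rt@np.array([s,w,60.3+d-up])
    print('pred d',d,proj(c,[f(49.5,34),f(53.5,28),f(115.5,28),f(119.5,34),f(84.5,0,-28),f(84.5,0,28)]).round(1).tolist())
for u in(300,312,320,328,340):
    col=g[:240,u]; blue=np.where((col[:,2]-col[:,0]>25))[0]; wh=np.where(col.min(1)>180)[0]
    run=lambda a:[(s[0],s[-1]) for s in np.split(a,np.where(np.diff(a)>1)[0]+1) if len(s)>1]
    print(u,'blue',run(blue),'white',run(wh))
for v in(60,90,110,130,150):
    row=g[v,230:410]; m=np.where((row[:,0]-row[:,2]>8)&(row.min(1)>120))[0]+230; print(v,'winding cols',(m.min(),m.max(),len(m)) if len(m) else None)
E
python3 reel.py
```

```text
[448.2 -89.8  94.6] [-0.001  1.     0.   ]
pred d 2.0 [[320.0, 192.7], [320.0, 176.7], [319.6, -24.5], [319.5, -46.8], [250.0, 84.6], [390.6, 84.5]]
pred d 0.0 [[319.9, 194.4], [320.0, 178.1], [319.6, -26.7], [319.4, -49.5], [249.0, 84.5], [391.5, 84.4]]
300 blue [(np.int64(184), np.int64(200))] white [(np.int64(0), np.int64(181))]
312 blue [(np.int64(185), np.int64(200))] white [(np.int64(0), np.int64(182))]
320 blue [(np.int64(185), np.int64(200))] white [(np.int64(0), np.int64(182))]
328 blue [(np.int64(185), np.int64(200))] white [(np.int64(0), np.int64(182))]
340 blue [(np.int64(185), np.int64(200))] white [(np.int64(0), np.int64(182))]
60 winding cols (np.int64(256), np.int64(409), 154)
90 winding cols (np.int64(253), np.int64(396), 141)
110 winding cols (np.int64(254), np.int64(395), 140)
130 winding cols (np.int64(255), np.int64(393), 138)
150 winding cols (np.int64(256), np.int64(392), 136)
```

The reel is on the shaft and against the inner collar (flange edges at rows 185–200, predicted 194). Lifting with a slight nose-up.

Request:
{"op": "servo_tool", "data": {"plan": [[[1, 0, 0, 0.1, 0, 0, 0], [1, 0, 0, 0.2, 0.2, 0, 0], [1, 0, 0, 0.3, 0.2, 0, 0], [1, 0, 0, 0.4, 0, 0, 0], [1, 0, 0, 0.4, 0, 0, 0]]]}}

```text
t: 16.15
ee_pos: [447.6, -90.3, 150.9]
orientation: [-2.203, -2.202, -0.037]
ft_force: [0.8, -0.3, -5.9]
width: 19.7
grasp_force: 30.0
```

Request:
{"op": "servo_tool", "data": {"plan": [[[1, 0, 0, 0.3, 0, 0, 0], [1, 0, 0, 0.1, 0, 0, 0], [1, 0, 0, 0, 0, 0, 0], [1, 0, 0, 0, 0, 0, 0], [1, 0, 0, 0, 0, 0, 0]]]}}

```text
t: 16.57
ee_pos: [447.9, -90.0, 166.1]
orientation: [-2.203, -2.203, -0.037]
ft_force: [-1.0, -0.9, -2.7]
width: 19.8
grasp_force: 30.0
```

```bash
python3 reel.py; python3 - <<'E'
from h import *
o=readout.get_obs();P=np.array(o['ee_pos']);Rt=R(o['orientation']);c=cam('wrist');print(o['ft_force'],o['moment'])
print(proj(c,[P+Rt@np.array([s,0,60.3-h]) for s,h in((20,10),(27,10),(27,13),(32.5,13),(44.5,13),(49.5,13))]).round(1)[:,1])
im=cv2.imread('pics/wr.png');print([(v,im[v,312:329].mean((0)).astype(int).tolist()) for v in range(196,290,4)])
E
```

```text
[447.9 -90.  166.1] [-0.     0.999  0.035]
pred d 2.0 [[319.9, 193.0], [320.0, 177.0], [319.6, -24.2], [319.4, -46.4], [250.0, 84.8], [390.5, 84.7]]
pred d 0.0 [[319.8, 194.8], [319.9, 178.4], [319.5, -26.4], [319.4, -49.2], [248.9, 84.7], [391.5, 84.6]]
300 blue [(np.int64(0), np.int64(5)), (np.int64(101), np.int64(130)), (np.int64(148), np.int64(163))] white [(np.int64(80), np.int64(96)), (np.int64(166), np.int64(173))]
312 blue [(np.int64(0), np.int64(2)), (np.int64(101), np.int64(127))] white [(np.int64(19), np.int64(20)), (np.int64(22), np.int64(98))]
320 blue [(np.int64(0), np.int64(2)), (np.int64(101), np.int64(127))] white [(np.int64(6), np.int64(98))]
328 blue [(np.int64(0), np.int64(3)), (np.int64(101), np.int64(127))] white [(np.int64(6), np.int64(98))]
340 blue [(np.int64(0), np.int64(6)), (np.int64(101), np.int64(132)), (np.int64(147), np.int64(164))] white [(np.int64(9), np.int64(98)), (np.int64(194), np.int64(209))]
60 winding cols (np.int64(271), np.int64(409), 94)
90 winding cols (np.int64(269), np.int64(370), 98)
110 winding cols (np.int64(367), np.int64(370), 4)
130 winding cols None
150 winding cols (np.int64(313), np.int64(334), 22)
[ 0.06847457 -1.13271566 -1.90609088] [-0.36477839  0.13313421  0.04822909]
[246.1 230.6 233.5 220.7 191.7 179.2]
[(196, [140, 148, 154]), (200, [141, 148, 155]), (204, [141, 148, 155]), (208, [103, 108, 114]), (212, [12, 11, 12]), (216, [17, 17, 19]), (220, [29, 30, 32]), (224, [14, 14, 15]), (228, [17, 17, 18]), (232, [17, 16, 17]), (236, [17, 17, 19]), (240, [18, 17, 18]), (244, [17, 16, 18]), (248, [17, 17, 19]), (252, [18, 17, 18]), (256, [17, 16, 19]), (260, [19, 18, 19]), (264, [19, 18, 19]), (268, [18, 18, 19]), (272, [19, 18, 20]), (276, [19, 18, 20]), (280, [18, 17, 19]), (284, [19, 18, 20]), (288, [19, 18, 20])]
```

The reel tilted as it came up, so the handle has swung in the pads. I'll measure the pitch and reel position numerically.

```bash
python3 - <<'E'
from h import *
from scipy.optimize import least_squares
im=cv2.imread('pics/wr.png').astype(int)
for u in(320,290,350): print(u,[(v,im[v,u-1:u+2].mean(0).astype(int).tolist()) for v in range(92,216,5)])
for v in (50,104,110,120,130,140,150,160): 
    b=np.where(im[v,:,0]-im[v,:,2]>25)[0]; b=b[(b>180)&(b<470)]; print(v,(b.min(),b.max(),len(b)) if len(b) else None)
o=readout.get_obs();P=np.array(o['ee_pos']);Rt=R(o['orientation']);c=cam('wrist')
def pt(th,s,up,w=0,hang=0): # spindle pitched nose-down th about grasp point
    a=np.array([np.cos(th),0,np.sin(th)]);n=np.array([np.sin(th),0,-np.cos(th)])
    return P+Rt@(np.array([0,w,60.3])+a*s+n*(up-hang))
def res(x):
    th,s=x
    q=proj(c,[pt(th,s-31,28,0,2),pt(th,s+31,28,0,2),pt(th,s-35,34,0,2)])
    return [q[0,1]-98.5,q[1,1]-4.5,q[2,1]-101]
for t0 in(.1,.3,.6):
    r=least_squares(res,[t0,90]);print(np.degrees(r.x[0]),r.x[1],r.fun)
E
```

```text
320 [(92, [193, 218, 232]), (97, [194, 218, 232]), (102, [96, 64, 31]), (107, [102, 67, 30]), (112, [92, 62, 28]), (117, [93, 60, 27]), (122, [92, 60, 26]), (127, [88, 66, 48]), (132, [130, 144, 161]), (137, [144, 151, 159]), (142, [145, 153, 161]), (147, [144, 151, 159]), (152, [146, 152, 161]), (157, [144, 152, 160]), (162, [145, 152, 160]), (167, [145, 152, 161]), (172, [120, 127, 134]), (177, [22, 21, 22]), (182, [25, 24, 26]), (187, [144, 151, 160]), (192, [145, 152, 160]), (197, [145, 152, 160]), (202, [145, 152, 160]), (207, [136, 143, 150]), (212, [13, 12, 14])]
290 [(92, [171, 193, 211]), (97, [167, 190, 208]), (102, [92, 60, 27]), (107, [95, 63, 27]), (112, [92, 60, 26]), (117, [93, 61, 28]), (122, [93, 60, 28]), (127, [92, 61, 27]), (132, [93, 62, 28]), (137, [90, 61, 30]), (142, [93, 62, 28]), (147, [92, 60, 27]), (152, [94, 63, 28]), (157, [92, 61, 28]), (162, [158, 148, 145]), (167, [182, 180, 184]), (172, [178, 176, 179]), (177, [175, 173, 177]), (182, [173, 171, 175]), (187, [171, 168, 173]), (192, [172, 169, 174]), (197, [173, 171, 176]), (202, [176, 174, 178]), (207
[... 449 characters left out ...]
, [188, 185, 189]), (187, [193, 190, 195]), (192, [194, 191, 194]), (197, [194, 192, 195]), (202, [194, 192, 195]), (207, [195, 192, 196]), (212, [194, 191, 195])]
50 (np.int64(266), np.int64(374), 12)
104 (np.int64(281), np.int64(355), 75)
110 (np.int64(271), np.int64(364), 94)
120 (np.int64(255), np.int64(380), 126)
130 (np.int64(252), np.int64(386), 100)
140 (np.int64(256), np.int64(382), 73)
150 (np.int64(260), np.int64(377), 87)
160 (np.int64(286), np.int64(354), 38)
37.00440577716532 108.99886234229876 [ 1.63032497 -0.16249411 -1.44481914]
37.00440575447115 108.99886231257167 [ 1.630325   -0.16249414 -1.4448191 ]
37.0044057766529 108.99886234384317 [ 1.63032496 -0.16249411 -1.44481914]
```

The spindle has drooped about 37° in the pads and the reel's low edge is still on the table. Gripping mid-handle can't hold the moment. I'll lower it back and re-grip close to the collar, which shortens the lever arm.

Request:
{"op": "servo_tool", "data": {"plan": [[[1, 0, 0, -0.2, -0.2, 0, 0], [1, 0, 0, -0.2, -0.2, 0, 0], [1, 0, 0, -0.2, 0, 0, 0], [1, 0, 0, -0.2, 0, 0, 0], [1, 0, 0, -0.2, 0, 0, 0]]]}}

```text
t: 17.03
ee_pos: [448.3, -90.2, 125.9]
orientation: [-2.22, -2.222, 0.0]
ft_force: [-2.5, -6.7, 4.9]
width: 19.8
grasp_force: 30.0
```

Request:
{"op": "servo_tool", "data": {"plan": [[[1, 0, 0, -0.2, 0, 0, 0], [1, 0, 0, -0.2, 0, 0, 0], [1, 0, 0, -0.15, 0, 0, 0], [1, 0, 0, -0.1, 0, 0, 0], [1, 0, 0, 0, 0, 0, 0]]]}}

```text
t: 17.45
ee_pos: [448.3, -90.2, 99.8]
orientation: [-2.221, -2.221, 0.0]
ft_force: [0.2, -1.4, -1.6]
width: 19.8
grasp_force: 30.0
```

```bash
cat > fit.py <<'E'
from h import *
from scipy.optimize import least_squares
o=readout.get_obs();P=np.array(o['ee_pos']);Rt=R(o['orientation']);c=cam('wrist',o)
im=snap('wrist','pics/wf.png').astype(int)[:,:,::-1]
print(P.round(1),'F',o['ft_force'].round(1),'pitch',Rt[:,0].round(3))
col=im[:300,314:327].mean(1); lab=[]
for p in col:
    b,g,r=p
    lab.append('B' if b-r>25 else 'k' if max(p)<60 else 'w' if r-b>12 and min(p)>120 else 's')
runs=[];s=0
for i in range(1,301):
    if i==300 or lab[i]!=lab[s]:
        if i-s>1: runs.append((lab[s],s,i-1))
        s=i
print(runs)
for v in range(20,181,40):
    m=np.abs(im[v]-im[v,320]).sum(1)<90; L=320
    while m[L-1] and L>180:L-=1
    Rr=320
    while m[Rr+1] and Rr<470:Rr+=1
    print(v,L,Rr,end=' ; ')
E
python3 fit.py
```

```text
[448.3 -90.2  99.8] F [ 0.2 -1.4 -1.6] pitch [0. 1. 0.]
[('B', 0, 1), ('w', 3, 76), ('s', 77, 81), ('s', 83, 85), ('s', 87, 170), ('w', 171, 172), ('w', 174, 188), ('s', 189, 190), ('B', 191, 206), ('s', 207, 218), ('k', 219, 299)]
20 275 384 ; 60 274 381 ; 100 274 379 ; 140 273 377 ; 180 275 374 ;
```

```bash
cat > fit2.py <<'E'
from h import *
from scipy.optimize import least_squares
import sys
near,far=float(sys.argv[1]),float(sys.argv[2]); off=float(sys.argv[3]) if len(sys.argv)>3 else 0
o=readout.get_obs();P=np.array(o['ee_pos']);Rt=R(o['orientation']);c=cam('wrist',o)
def pt(th,s,up,hang):
    a=np.array([np.cos(th),0,np.sin(th)]);n=np.array([np.sin(th),0,-np.cos(th)])
    return P+Rt@(np.array([-off,0,60.3])+a*s+n*(up-hang))
for hang in(2,0,-2):
    r=least_squares(lambda x:[proj(c,[pt(*x,28,hang)+0*0])[0,1]*0+proj(c,[pt(x[0],x[1]-31,28,hang)])[0,1]-near,proj(c,[pt(x[0],x[1]+31,28,hang)])[0,1]-far],[.1,90])
    print('hang',hang,'droop deg',np.degrees(r.x[0]).round(1),'reel s',r.x[1].round(1),'reel xyz',pt(*r.x,0,hang).round(1),'handle edge rows(27,h10/32.5,h13)',proj(c,[pt(r.x[0],27,10,0),pt(r.x[0],32.5,13,0),pt(r.x[0],49.5,13,0)])[:,1].round(0))
E
python3 fit2.py 189.5 2; python3 - <<'E'
from h import *
im=cv2.imread('pics/wf.png').astype(int)
print([(v,im[v,314:327].mean((0)).astype(int).tolist()) for v in list(range(186,232,3))])
for v in(20,100,180): print(v,[(u,im[v,u].tolist()) for u in list(range(240,290,6))+list(range(370,410,5))])
E
```

```text
hang 2 droop deg 4.0 reel s 77.4 reel xyz [448.3 -12.9  32.5] handle edge rows(27,h10/32.5,h13) [227. 217. 175.]
hang 0 droop deg 5.3 reel s 77.0 reel xyz [448.3 -13.4  32.8] handle edge rows(27,h10/32.5,h13) [226. 216. 174.]
hang -2 droop deg 6.6 reel s 76.5 reel xyz [448.3 -13.9  33. ] handle edge rows(27,h10/32.5,h13) [226. 214. 173.]
[(186, [218, 230, 231]), (189, [155, 166, 165]), (192, [45, 29, 13]), (195, [53, 35, 16]), (198, [109, 72, 33]), (201, [111, 73, 32]), (204, [112, 74, 35]), (207, [154, 142, 138]), (210, [160, 151, 150]), (213, [159, 150, 149]), (216, [156, 147, 146]), (219, [16, 15, 16]), (222, [10, 9, 10]), (225, [11, 10, 11]), (228, [17, 16, 19]), (231, [17, 16, 18])]
20 [(240, [54, 36, 15]), (246, [55, 38, 19]), (252, [113, 130, 145]), (258, [134, 153, 172]), (264, [149, 171, 190]), (270, [161, 184, 203]), (276, [173, 197, 216]), (282, [182, 206, 222]), (288, [186, 212, 223]), (370, [195, 216, 224]), (375, [187, 211, 222]), (380, [183, 207, 223]), (385, [163, 188, 205]), (390, [147, 168, 185]), (395, [54, 35, 17]), (400, [52, 37, 16]), (405, [113, 104, 100])]
100 [(240, [166, 163, 168]), (246, [171, 168, 173]), (252, [137, 140, 148]), (258, [134, 154, 169]), (264, [155, 176, 196]), (270, [167, 191, 210]), (276, [179, 202, 221]), (282, [189, 214, 228]), (288, [195, 219, 230]), (370, [195, 220, 229]), (375, [186, 211, 227]), (380, [173, 197, 216]), (385, [153, 174, 193]), (390, [171, 170, 176]), (395, [182, 180, 183]), (400, [181, 180, 183]), (405, [180, 178, 182])]
180 [(240, [51, 37, 24]), (246, [44, 29, 13]), (252, [43, 30, 14]), (258, [44, 29, 13]), (264, [140, 160, 175]), (270, [168, 191, 208]), (276, [180, 203, 221]), (282, [192, 216, 229]), (288, [200, 224, 232]), (370, [185, 210, 224]), (375, [173, 198, 215]), (380, [95, 102, 107]), (385, [45, 28, 10]), (390, [47, 32, 16]), (395, [44, 31, 15]), (400, [44, 29, 13]), (405, [166, 162, 164])]
```

Request:
{"op": "servo_tool", "data": {"plan": [[[1, 0, 0, -0.07, 0, 0, 0], [1, 0, 0, -0.05, 0, 0, 0], [1, 0, 0, 0, 0, 0, 0]]]}}

```text
t: 17.75
ee_pos: [448.4, -90.1, 95.8]
orientation: [-2.221, -2.222, -0.0]
ft_force: [0.1, -1.4, 2.1]
width: 19.6
grasp_force: 30.0
```

```bash
python3 fit.py
```

```text
[448.4 -90.1  95.8] F [ 0.1 -1.4  2.1] pitch [-0.  1.  0.]
[('w', 0, 74), ('s', 75, 82), ('s', 84, 176), ('w', 179, 183), ('w', 185, 192), ('B', 195, 210), ('s', 211, 219), ('k', 220, 299)]
20 273 385 ; 60 272 383 ; 100 271 381 ; 140 273 378 ; 180 273 376 ;
```

```bash
python3 - <<'E'
from h import *
c=cam('wrist');print(atz(c,[(320,193.5),(320,210.5),(320,219.5),(320,219.5)],[62,68,44,48]).round(1))
im=cv2.imread('pics/wf.png').astype(int)
# handle sides/black extent by row; brightness texture
for v in range(212,300,8):
    m=np.where(im[v,280:360].max(1)<45)[0]+280; print(v,m.min() if len(m) else None,m.max() if len(m) else None,len(m))
E
```

```text
[[448.3 -42.3  62. ]
 [448.4 -46.5  68. ]
 [448.2 -58.8  44. ]
 [448.2 -57.3  48. ]]
212 300 343 7
220 295 349 55
228 299 344 46
236 300 343 44
244 285 358 68
252 284 357 64
260 282 358 66
268 280 358 77
276 281 358 73
284 280 359 75
292 280 359 77
```

Request:
{"op": "servo_tool", "data": {"plan": [[[0.1, 0, 0, 0, 0, 0, 0], [0.1, 0, 0, 0, 0, 0, 0], [0.1, 0, 0, 0, 0, 0, 0], [0.1, 0, 0.2, -0.05, 0, 0, 0], [0.1, 0, 0.2, 0, 0, 0, 0]]]}}

```text
t: 18.22
ee_pos: [448.2, -73.7, 93.6]
orientation: [-2.222, -2.22, 0.0]
ft_force: [-0.8, 0.7, 0.4]
width: 39.5
grasp_force: 0.0
```

Request:
{"op": "servo_tool", "data": {"plan": [[[0.1, 0, 0, 0, 0, 0, 0], [1, 0, 0, 0, 0, 0, 0], [1, 0, 0, 0, 0, 0, 0], [1, 0, 0, 0, 0, 0, 0], [1, 0, 0, 0, 0, 0, 0]]]}}

```text
t: 18.63
ee_pos: [448.4, -74.3, 93.9]
orientation: [2.221, 2.222, -0.0]
ft_force: [0.3, 0.3, -0.8]
width: 20.2
grasp_force: 49.4
```

Request:
{"op": "servo_tool", "data": {"plan": [[[1, 0, 0, 0, 0, 0, 0], [1, 0, 0, 0, 0, 0, 0]]]}}

```text
t: 18.8
ee_pos: [448.4, -74.3, 93.9]
orientation: [2.221, 2.222, 0.0]
ft_force: [-0.2, -0.5, -0.7]
width: 19.9
grasp_force: 49.7
```

```bash
python3 fit.py; python3 - <<'E'
from h import *
c=cam('wrist')
im=cv2.imread('pics/wf.png').astype(int)
print([(v,im[v,314:327].mean((0)).astype(int).tolist()) for v in list(range(230,275,3))])
for v in range(226,300,8):
    m=np.where(im[v,270:370].max(1)<45)[0]+270; print(v,m.min() if len(m) else None,m.max() if len(m) else None,len(m))
print([(v,atz(c,[(320,v)],z)[0,1].round(1)) for v,z in((225,62),(240,68),(250,44))])
E
```

```text
[448.4 -74.3  93.9] F [-0.2 -0.5 -0.7] pitch [-0.  1. -0.]
[('s', 0, 35), ('B', 36, 51), ('s', 52, 53), ('w', 54, 235), ('s', 236, 237), ('B', 238, 255), ('k', 256, 299)]
20 305 340 ; 60 275 383 ; 100 273 382 ; 140 274 380 ; 180 275 377 ; [(230, [212, 226, 226]), (233, [211, 225, 226]), (236, [134, 140, 134]), (239, [42, 27, 12]), (242, [42, 27, 13]), (245, [60, 39, 18]), (248, [102, 67, 30]), (251, [106, 69, 31]), (254, [97, 63, 27]), (257, [11, 10, 10]), (260, [11, 11, 12]), (263, [12, 11, 12]), (266, [18, 17, 19]), (269, [16, 15, 17]), (272, [19, 19, 20])]
226 None None 0
234 270 369 24
242 276 362 80
250 None None 0
258 281 362 82
266 278 365 88
274 273 369 96
282 270 369 100
290 270 369 100
298 270 369 100
[(225, np.float64(-37.5)), (240, np.float64(-40.6)), (250, np.float64(-55.9))]
```

Request:
{"op": "servo_tool", "data": {"plan": [[[1, 0, 0, 0.05, 0, 0, 0], [1, 0, 0, 0.08, 0, 0, 0], [1, 0, 0, 0.1, 0, 0, 0], [1, 0, 0, 0.1, 0, 0, 0], [1, 0, 0, 0.05, 0, 0, 0]]]}}

```text
t: 19.27
ee_pos: [448.4, -74.1, 109.6]
orientation: [2.221, 2.222, 0.0]
ft_force: [0.5, -0.2, -4.8]
width: 20.0
grasp_force: 34.8
```

```bash
python3 fit.py
```

```text
[448.4 -74.1 109.6] F [ 0.5 -0.2 -4.8] pitch [-0.  1. -0.]
[('s', 0, 30), ('B', 31, 47), ('w', 49, 219), ('B', 222, 235), ('s', 236, 250), ('k', 251, 299)]
20 308 338 ; 60 281 379 ; 100 280 377 ; 140 281 376 ; 180 279 374 ;
```

```bash
python3 fit2.py 220.5 48 15.9
```

```text
hang 2 droop deg 7.3 reel s 79.1 reel xyz [448.5 -11.8  37.4] handle edge rows(27,h10/32.5,h13) [259. 249. 210.]
hang 0 droop deg 8.7 reel s 78.6 reel xyz [448.5 -12.3  37.6] handle edge rows(27,h10/32.5,h13) [258. 248. 209.]
hang -2 droop deg 10.1 reel s 78.1 reel xyz [448.5 -12.8  37.8] handle edge rows(27,h10/32.5,h13) [257. 247. 207.]
```

Request:
{"op": "servo_tool", "data": {"plan": [[[1, 0, 0, 0.05, 0, 0, 0], [1, 0, 0, 0.1, 0, 0, 0], [1, 0, 0, 0.1, 0, 0, 0], [1, 0, 0, 0.1, 0, 0, 0], [1, 0, 0, 0.05, 0, 0, 0]]]}}

```text
t: 19.73
ee_pos: [448.6, -74.2, 125.7]
orientation: [2.221, 2.221, 0.001]
ft_force: [-0.2, 0.5, -5.2]
width: 20.2
grasp_force: 34.0
```

```bash
python3 fit.py
```

```text
[448.6 -74.2 125.7] F [-0.2  0.5 -5.2] pitch [-0.  1. -0.]
[('s', 0, 29), ('B', 30, 46), ('w', 48, 214), ('B', 217, 228), ('s', 229, 248), ('k', 249, 299)]
20 309 337 ; 60 283 376 ; 100 282 375 ; 140 281 374 ; 180 281 373 ;
```

```bash
python3 fit2.py 215.5 47 15.9; python3 - <<'E'
# bias check at table pose (TCP z 93.9, near 236.5 far 52.5, reel known level)
import h
from h import *
from scipy.optimize import least_squares
o=dict(readout.get_obs());o['ee_pos']=np.array([448.4,-74.3,93.9]);c=cam('wrist',o)
r=least_squares(lambda x:[proj(c,[(448.4,x[0]-31*np.cos(x[1])+28*np.sin(x[1])*-1,34+28*np.cos(x[1])+31*np.sin(x[1]))])[0,1]-236.5,proj(c,[(448.4,x[0]+31*np.cos(x[1])-28*np.sin(x[1]),34+28*np.cos(x[1])-31*np.sin(x[1]))])[0,1]-52.5],[-12,0]);print(r.x[0],np.degrees(r.x[1]))
E
```

```text
hang 2 droop deg 9.6 reel s 79.6 reel xyz [448.7 -11.9  50.3] handle edge rows(27,h10/32.5,h13) [258. 247. 208.]
hang 0 droop deg 10.9 reel s 79.1 reel xyz [448.7 -12.4  50.6] handle edge rows(27,h10/32.5,h13) [257. 246. 207.]
hang -2 droop deg 12.1 reel s 78.6 reel xyz [448.7 -12.8  50.9] handle edge rows(27,h10/32.5,h13) [256. 245. 206.]
-13.976464725010475 -4.040812344778816
```

Request:
{"op": "servo_tool", "data": {"plan": [[[1, 0, 0, 0.05, 0, 0, 0], [1, 0, 0, 0.1, 0, 0, 0], [1, 0, 0, 0.1, 0, 0, 0], [1, 0, 0, 0.1, 0, 0, 0], [1, 0, 0, 0.05, 0, 0, 0]]]}}

```text
t: 20.2
ee_pos: [448.6, -74.2, 141.7]
orientation: [2.221, 2.221, 0.001]
ft_force: [-0.6, 0.2, -5.3]
width: 19.9
grasp_force: 33.9
```

Request:
{"op": "servo_tool", "data": {"plan": [[[1, 0, 0, 0, 0, 0, 0], [1, 0, 0, 0, 0, 0, 0], [1, 0, 0, 0, 0, 0, 0], [1, 0, 0, 0, 0, 0, 0], [1, 0, 0, 0, 0, 0, 0]]]}}

```text
t: 20.62
ee_pos: [448.2, -74.1, 140.9]
orientation: [-2.221, -2.222, 0.0]
ft_force: [0.0, 0.5, -5.3]
width: 19.9
grasp_force: 33.9
```

```bash
python3 fit.py
```

```text
[448.2 -74.1 140.9] F [ 0.   0.5 -5.3] pitch [-0.  1.  0.]
[('s', 0, 29), ('B', 30, 46), ('w', 48, 214), ('k', 215, 216), ('B', 217, 228), ('s', 229, 248), ('k', 249, 299)]
20 309 337 ; 60 282 376 ; 100 283 375 ; 140 280 374 ; 180 279 373 ;
```

```bash
cat > fit3.py <<'E'
from h import *
from scipy.optimize import least_squares
import sys
o=readout.get_obs()
def rows(P,Rt,th,y,z,b,dz):
    # reel centre at world (P.x,y,z), axis pitched nose-down th (world)
    oo={'ee_pos':P,'orientation':cv2.Rodrigues(Rt)[0].ravel()}; K,D,r,t=cam('wrist',oo)
    B=R([b,0,0]); c=(K,D,B@r,B@t+np.array([0,0,dz]))
    a=np.array([0,np.cos(th),-np.sin(th)]);n=np.array([0,np.sin(th),np.cos(th)]);C=np.array([P[0],y,z])
    return proj(c,[C-31*a+28*n,C+31*a+28*n,C-35*a+34*n,C+35*a+34*n])[:,1]
Rd=np.array([[0,1,0],[1,0,0],[0,0,-1.]])
P0=np.array([448.4,-74.3,93.9]);m0=np.array([236.5,52.5,255.5,35.5])
r=least_squares(lambda x:rows(P0,Rd,0,x[0],34,x[1],x[2])-m0,[-12,0,0]);print('table y',r.x[0],'bias deg',np.degrees(r.x[1]),'dz',r.x[2],r.fun.round(1))
b,dz=r.x[1:]
P=np.array(o['ee_pos']);Rt=R(o['orientation']);m=np.array([float(v) for v in sys.argv[1:5]])
z0=P[2]
# constraint: reel 2mm below axis through grasp pivot (s-15.9 from pivot)
def geo(th,s,tilt): 
    piv=P+Rt@np.array([0,0,60.3]);d=s-15.9
    return piv[1]+d*np.cos(th)-2*np.sin(th),piv[2]-d*np.sin(th)-2*np.cos(th)
def f(x):
    y,z=geo(x[0],x[1],0); return rows(P,Rt,x[2],y,z,b,dz)-m
q=least_squares(lambda x:np.r_[f(x),(x[2]-x[0])*20],[.1,80,.1]);print('spindle droop',np.degrees(q.x[0]),'s',q.x[1],'reel droop',np.degrees(q.x[2]),q.fun.round(1),geo(*q.x))
E
python3 fit3.py 215.5 47.2 228.5 29.5
```

```text
table y -16.977456882811246 bias deg 2.452280215002256 dz -0.8524528436359441 [ 0.6 -0.4 -0.5  0.3]
spindle droop 13.160768420412973 s 72.58712358416277 reel droop 13.635105518210523 [-0.2 -0.2  0.2  0.2  0.2] (np.float64(-19.372936420571616), np.float64(65.78310528220511))
```

Stable: the reel hangs in the air at about z 65, with the shaft drooped about 13° relative to the tool. I'll pitch the tool up to level it and carry it gently to the front of the dispenser.

Request:
{"op": "servo_tool", "data": {"plan": [[[1, 0, 0, 0.05, 0.15, 0, 0], [1, 0, 0.05, 0.1, 0.3, 0, 0], [1, 0, 0.1, 0.1, 0.4, 0, 0], [1, 0.02, 0.2, 0.1, 0.4, 0, -0.1], [1, 0.03, 0.3, 0.1, 0.4, 0, -0.1]]]}}

```text
t: 21.08
ee_pos: [450.5, -48.3, 159.2]
orientation: [-2.166, -2.127, -0.157]
ft_force: [0.6, 0.1, -4.4]
width: 19.9
grasp_force: 33.8
```

Request:
{"op": "servo_tool", "data": {"plan": [[[1, 0.03, 0.4, 0.05, 0.4, 0, -0.1], [1, 0.03, 0.5, 0, 0.3, 0, -0.1], [1, 0.03, 0.5, 0, 0.2, 0, -0.06], [1, 0.03, 0.5, 0, 0.05, 0, 0], [1, 0, 0.5, 0, 0, 0, 0]]]}}

```text
t: 21.5
ee_pos: [455.3, 48.4, 160.9]
orientation: [-2.144, -2.059, -0.241]
ft_force: [-0.3, 0.2, -6.0]
width: 19.9
grasp_force: 33.8
```

Request:
{"op": "servo_tool", "data": {"plan": [[[1, 0, 0.5, 0, 0, 0, 0], [1, 0, 0.5, 0, 0, 0, 0], [1, 0, 0.4, 0, 0, 0, 0], [1, 0, 0.3, 0, 0, 0, 0], [1, 0, 0.2, 0, 0, 0, 0]]]}}

```text
t: 21.92
ee_pos: [454.9, 125.0, 160.9]
orientation: [-2.142, -2.061, -0.24]
ft_force: [-0.6, 0.6, -6.0]
width: 19.5
grasp_force: 33.8
```

```bash
python3 fit.py; python3 - <<'E'
from h import *
o=readout.get_obs();Rt=R(o['orientation']);print(Rt.round(3).tolist(),'pivot',o['ee_pos']+Rt@[0,0,60.3])
E
```

```text
[454.9 125.  160.9] F [-0.6  0.6 -6. ] pitch [0.038 0.974 0.225]
[('s', 0, 28), ('B', 29, 46), ('w', 48, 50), ('s', 51, 211), ('B', 215, 226), ('s', 227, 248), ('k', 249, 299)]
20 309 337 ; 60 278 376 ; 100 277 377 ; 140 275 377 ; 180 274 375 ; [[0.038, 0.999, 0.005], [0.974, -0.038, 0.225], [0.225, -0.003, -0.974]] pivot [455.29651649 139.03456136 102.2076822 ]
```

Request:
{"op": "servo_tool", "data": {"plan": [[[1, 0, 0.15, -0.1, 0, 0, 0], [1, 0, 0.2, -0.2, 0, 0, 0], [1, 0, 0.2, -0.2, 0, 0, 0], [1, 0, 0.1, -0.2, 0, 0, 0], [1, 0, 0.06, -0.1, 0, 0, 0]]]}}

```text
t: 22.38
ee_pos: [454.6, 152.6, 127.5]
orientation: [-2.143, -2.059, -0.239]
ft_force: [-0.6, -0.1, -4.4]
width: 19.3
grasp_force: 33.8
```

Request:
{"op": "servo_tool", "data": {"plan": [[[1, 0.1, 0, 0, 0, 0, 0], [1, 0.2, 0, 0, 0, 0, 0], [1, 0.1, 0, 0, 0, 0, 0], [1, 0, 0, 0, 0, 0, 0]]]}}

```text
t: 22.72
ee_pos: [473.3, 152.2, 129.6]
orientation: [-2.145, -2.06, -0.245]
ft_force: [0.3, 0.2, -4.7]
width: 19.5
grasp_force: 33.8
```

```bash
python3 fit.py; python3 - <<'E'
from h import *
o=readout.get_obs();Rt=R(o['orientation']);P=o['ee_pos'];piv=P+Rt@[0,0,60.3];print('pivot',piv)
uy=np.array([.041,.999,0]);ux=np.array([.999,-.041,0]);D=np.array([586,229.9,0]);c=cam('wrist',o)
W=lambda x,y,z:D+ux*x+uy*y+np.array([0,0,z])
print('cheek front tops near/far',proj(c,[W(-48,-48.5,94),W(-48,-40.5,94),W(-48,40.5,94),W(-48,48.5,94),W(-48,-40.5,80)]).round(0).tolist())
im=cv2.imread('pics/wf.png');cv2.imwrite('pics/last.png',im)
g=im.astype(int)
print('row bright cols right side')
for v in range(100,330,20): print(v,[ (u,int(g[v,u].mean())) for u in range(380,600,12)])
E
```

```text
[473.3 152.2 129.6] F [ 0.3  0.2 -4.7] pitch [0.039 0.973 0.225]
[('s', 0, 28), ('B', 29, 46), ('w', 48, 50), ('s', 51, 210), ('B', 213, 225), ('s', 226, 247), ('k', 248, 299)]
20 309 337 ; 60 278 375 ; 100 276 378 ; 140 274 377 ; 180 274 376 ; pivot [472.88600225 165.66327466  70.73006983]
cheek front tops near/far [[478.0, 243.0], [479.0, 223.0], [483.0, 13.0], [483.0, -8.0], [465.0, 218.0]]
row bright cols right side
100 [(380, 208), (392, 213), (404, 214), (416, 28), (428, 51), (440, 24), (452, 25), (464, 28), (476, 25), (488, 27), (500, 26), (512, 16), (524, 22), (536, 22), (548, 19), (560, 25), (572, 28), (584, 26), (596, 22)]
120 [(380, 206), (392, 213), (404, 216), (416, 27), (428, 51), (440, 27), (452, 25), (464, 23), (476, 26), (488, 26), (500, 23), (512, 15), (524, 23), (536, 23), (548, 18), (560, 23), (572, 25), (584, 26), (596, 22)]
140 [(380, 204), (392, 216), (404, 216), (416, 27), (428, 53), (440, 26), (452, 25), (464, 26), (476, 27), (488, 23), (500, 24), (512, 14), (524, 21), (536, 20), (548, 23), (560, 26), (572, 25), (584, 21), (596, 25)]
160 [(380, 202), (392, 21
[... 1292 characters left out ...]
584, 207), (596, 205)]
280 [(380, 213), (392, 214), (404, 214), (416, 213), (428, 212), (440, 216), (452, 211), (464, 206), (476, 211), (488, 214), (500, 209), (512, 200), (524, 190), (536, 190), (548, 193), (560, 202), (572, 204), (584, 204), (596, 205)]
300 [(380, 19), (392, 12), (404, 16), (416, 15), (428, 19), (440, 18), (452, 16), (464, 17), (476, 210), (488, 207), (500, 204), (512, 197), (524, 186), (536, 190), (548, 201), (560, 205), (572, 201), (584, 19), (596, 21)]
320 [(380, 18), (392, 17), (404, 16), (416, 19), (428, 18), (440, 20), (452, 15), (464, 18), (476, 19), (488, 208), (500, 206), (512, 192), (524, 186), (536, 187), (548, 192), (560, 181), (572, 149), (584, 25), (596, 29)]
```

```bash
python3 - <<'E'
from h import *
g=cv2.imread('pics/wf.png').astype(int).mean(2)
o=readout.get_obs();c=cam('wrist',o)
uy=np.array([.041,.999,0]);ux=np.array([.999,-.041,0]);D=np.array([586,229.9,0])
W=lambda x,y,z:D+ux*x+uy*y+np.array([0,0,z])
for u in(530,550,570): print(u,[(v,int(g[v,u])) for v in list(range(0,40,4))+list(range(204,244,3))])
for x in(-30,-15,0): print(x,proj(c,[W(x,-48.5,94),W(x,-40.5,94),W(x,40.5,94),W(x,48.5,94)]).round(0).tolist())
Rt=R(o['orientation']);P=o['ee_pos'];piv=P+Rt@[0,0,60.3]
for z in(0,):
  S=lambda s,h,w=0: piv+uy*(s-15.9)+np.array([0,0,h])
  print('spindle level model: groove 32.5,44.5; flange outer near/far top',proj(c,[S(32.5,13),S(44.5,8),S(45.5,32),S(115.5,32),S(79.5-31,26),S(79.5+31,26)]).round(0)[:,1])
E
```

```text
530 [(0, 199), (4, 200), (8, 204), (12, 215), (16, 134), (20, 125), (24, 129), (28, 191), (32, 206), (36, 204), (204, 85), (207, 94), (210, 62), (213, 22), (216, 29), (219, 86), (222, 209), (225, 224), (228, 223), (231, 221), (234, 188), (237, 203), (240, 202), (243, 201)]
550 [(0, 197), (4, 198), (8, 199), (12, 213), (16, 173), (20, 124), (24, 129), (28, 140), (32, 202), (36, 202), (204, 84), (207, 91), (210, 80), (213, 25), (216, 31), (219, 87), (222, 212), (225, 224), (228, 223), (231, 221), (234, 184), (237, 194), (240, 195), (243, 192)]
570 [(0, 195), (4, 196), (8, 198), (12, 206), (16, 204), (20, 121), (24, 130), (28, 126), (32, 202), (36, 202), (204, 82), (207, 91), (210, 92), (213, 66), (216, 35), (219, 89), (222, 214), (225, 222), (228, 221), (231, 220), (234, 185), (237, 200), (240, 201), (243, 201)]
-30 [[522.0, 242.0], [523.0, 223.0], [528.0, 15.0], [528.0, -6.0]]
-15 [[558.0, 242.0], [559.0, 222.0], [564.0, 16.0], [564.0, -4.0]]
0 [[592.0, 242.0], [593.0, 222.0], [599.0, 19.0], [599.0, -1.0]]
spindle level model: groove 32.5,44.5; flange outer near/far top [247. 217. 223.  26. 213.  47.]
```

The model and picture agree: the spindle is level with the reel at s≈80, but 2 mm too far to -y. I'll correct that and slide in.

Request:
{"op": "servo_tool", "data": {"plan": [[[1, 0.05, 0.06, -0.03, 0, 0, 0], [1, 0.2, -0.01, 0, 0, 0, 0], [1, 0.3, -0.01, 0, 0, 0, 0], [1, 0.3, -0.01, 0, 0, 0, 0], [1, 0.1, 0, 0, 0, 0, 0]]]}}

```text
t: 23.18
ee_pos: [511.6, 153.5, 128.3]
orientation: [-2.145, -2.06, -0.245]
ft_force: [0.4, 0.1, -4.3]
width: 20.0
grasp_force: 33.9
```

Request:
{"op": "servo_tool", "data": {"plan": [[[1, 0, 0, 0, 0, 0, 0], [1, 0, 0, 0, 0, 0, 0]]]}}

```text
t: 23.35
ee_pos: [508.9, 153.4, 127.7]
orientation: [-2.143, -2.059, -0.24]
ft_force: [-0.0, -0.1, -6.1]
width: 19.7
grasp_force: 33.9
```

```bash
cat > st.py <<'E'
from h import *
o=readout.get_obs();Rt=R(o['orientation']);P=o['ee_pos'];piv=P+Rt@[0,0,60.3]
uy=np.array([.041,.999,0]);ux=np.array([.999,-.041,0]);D=np.array([586,229.9,0])
d=piv-D;print('pivot in dispenser x %.1f y %.1f (want -67.1) z %.1f'%(d@ux,d@uy,piv[2]),'yaw',np.degrees(np.arctan2(-Rt[0,0],Rt[1,0])).round(2),'F',o['ft_force'].round(1),o['moment'].round(2))
E
python3 st.py; python3 fit.py
```

```text
pivot in dispenser x -74.2 y -66.0 (want -67.1) z 69.0 yaw -2.32 F [-0.  -0.1 -6.1] [-0.66  0.08  0.03]
[508.9 153.4 127.7] F [-0.  -0.1 -6.1] pitch [0.039 0.974 0.225]
[('s', 0, 28), ('B', 29, 46), ('w', 48, 50), ('s', 51, 210), ('B', 213, 224), ('s', 225, 247), ('k', 248, 299)]
20 309 337 ; 60 278 376 ; 100 277 379 ; 140 276 378 ; 180 275 378 ;
```

Request:
{"op": "servo_tool", "data": {"plan": [[[1, 0.1, -0.03, 0.02, 0, 0, 0], [1, 0.2, -0.01, 0, 0, 0, 0], [1, 0.2, -0.01, 0, 0, 0, 0], [1, 0.1, 0, 0, 0, 0, 0], [1, 0, 0, 0, 0, 0, 0]]]}}

```text
t: 23.82
ee_pos: [534.0, 151.5, 128.5]
orientation: [-2.144, -2.059, -0.241]
ft_force: [-0.6, 0.7, -4.7]
width: 20.2
grasp_force: 33.1
```

```bash
python3 st.py; python3 fit.py
```

```text
pivot in dispenser x -48.9 y -66.9 (want -67.1) z 69.8 yaw -2.32 F [-0.6  0.7 -4.7] [-0.64  0.11 -0.02]
[534.  151.5 128.5] F [-0.6  0.7 -4.7] pitch [0.039 0.974 0.225]
[('s', 0, 28), ('B', 29, 46), ('w', 48, 50), ('s', 51, 206), ('B', 209, 219), ('s', 220, 246), ('k', 247, 299)]
20 309 336 ; 60 277 371 ; 100 275 350 ; 140 273 350 ; 180 272 374 ;
```

Request:
{"op": "servo_tool", "data": {"plan": [[[1, 0.1, 0, 0, 0, 0, 0], [1, 0.15, -0.01, 0, 0, 0, 0], [1, 0.15, -0.01, 0, 0, 0, 0], [1, 0.1, 0, 0, 0, 0, 0], [1, 0, 0, 0, 0, 0, 0]]]}}

```text
t: 24.28
ee_pos: [551.2, 150.7, 127.8]
orientation: [-2.14, -2.059, -0.234]
ft_force: [-5.1, 0.4, -2.7]
width: 20.5
grasp_force: 30.9
```

```bash
python3 st.py; python3 fit.py
```

```text
pivot in dispenser x -32.1 y -67.1 (want -67.1) z 69.1 yaw -2.24 F [-5.1  0.4 -2.7] [-0.24  1.02  0.78]
[551.2 150.7 127.8] F [-5.1  0.4 -2.7] pitch [0.038 0.974 0.224]
[('s', 0, 26), ('B', 27, 43), ('w', 45, 46), ('s', 47, 74), ('k', 75, 150), ('s', 151, 206), ('B', 209, 221), ('s', 222, 246), ('k', 247, 299)]
20 293 323 ; 60 262 368 ; 100 316 470 ; 140 315 470 ; 180 265 372 ;
```

Request:
{"op": "servo_tool", "data": {"plan": [[[1, 0.1, 0, 0, 0, 0, -0.2], [1, 0.15, -0.01, 0, 0, 0, -0.2], [1, 0.15, -0.01, 0, 0, 0, -0.2], [1, 0.1, 0, 0, 0, 0, 0], [1, 0, 0, 0, 0, 0, 0]]]}}

```text
t: 24.75
ee_pos: [573.0, 149.8, 128.3]
orientation: [-2.199, -2.005, -0.246]
ft_force: [1.6, -0.1, -8.4]
width: 19.7
grasp_force: 31.5
```

```bash
python3 st.py; python3 fit.py
```

```text
pivot in dispenser x -9.3 y -67.0 (want -67.1) z 69.5 yaw -5.32 F [ 1.6 -0.1 -8.4] [-0.73 -0.09 -0.29]
[573.  149.8 128.3] F [ 1.6 -0.1 -8.4] pitch [0.09  0.97  0.225]
[('w', 0, 4), ('s', 5, 14), ('w', 15, 22), ('s', 23, 24), ('B', 25, 44), ('w', 45, 46), ('s', 47, 82), ('k', 85, 153), ('s', 154, 202), ('B', 204, 214), ('s', 215, 244), ('k', 245, 299)]
20 247 470 ; 60 275 377 ; 100 241 470 ; 140 244 431 ; 180 269 380 ;
```

Request:
{"op": "servo_tool", "data": {"plan": [[[1, 0.05, 0, 0, 0, 0, 0.2], [1, 0.1, 0, 0, 0, 0, 0.2], [1, 0.08, 0, 0, 0, 0, 0.2], [1, 0, 0, 0, 0, 0, 0]]]}}

```text
t: 25.13
ee_pos: [582.1, 149.7, 128.2]
orientation: [-2.141, -2.061, -0.238]
ft_force: [-3.2, 0.2, -7.7]
width: 20.1
grasp_force: 31.6
```

```bash
python3 st.py; python3 fit.py
```

```text
pivot in dispenser x -0.9 y -66.7 (want -67.1) z 69.5 yaw -2.19 F [-3.2  0.2 -7.7] [-0.95  0.69  0.34]
[582.1 149.7 128.2] F [-3.2  0.2 -7.7] pitch [0.037 0.974 0.224]
[('w', 0, 5), ('s', 6, 15), ('w', 16, 21), ('s', 22, 23), ('B', 24, 44), ('s', 47, 84), ('k', 86, 154), ('s', 155, 201), ('B', 202, 212), ('s', 214, 243), ('k', 244, 299)]
20 247 470 ; 60 272 373 ; 100 226 419 ; 140 226 470 ; 180 268 378 ;
```

Request:
{"op": "servo_tool", "data": {"plan": [[[1, 0, -0.01, -0.08, 0, 0, 0], [1, 0, 0, -0.08, 0, 0, 0], [1, 0, 0, -0.08, 0, 0, 0], [1, 0, 0, 0, 0, 0, 0]]]}}

```text
t: 25.52
ee_pos: [582.4, 149.5, 118.8]
orientation: [-2.144, -2.059, -0.242]
ft_force: [-2.6, -1.6, -2.9]
width: 20.0
grasp_force: 30.0
```

```bash
python3 st.py; python3 fit.py
```

```text
pivot in dispenser x -0.5 y -66.9 (want -67.1) z 60.1 yaw -2.33 F [-2.6 -1.6 -2.9] [-0.22  0.52  0.37]
[582.4 149.5 118.8] F [-2.6 -1.6 -2.9] pitch [0.04  0.974 0.225]
[('s', 0, 2), ('w', 3, 15), ('s', 16, 18), ('B', 19, 40), ('s', 41, 83), ('k', 84, 153), ('s', 154, 204), ('B', 207, 219), ('s', 220, 244), ('k', 247, 299)]
20 318 324 ; 60 267 379 ; 100 211 421 ; 140 212 421 ; 180 265 379 ;
```

Request:
{"op": "servo_tool", "data": {"plan": [[[0, 0, 0, 0, 0, 0, 0], [0, 0, 0, 0, 0, 0, 0], [0, 0, 0, 0, 0, 0, 0], [0, 0, 0, 0, 0, 0, 0], [0, 0, 0, 0, 0, 0, 0]]]}}

```text
t: 25.98
ee_pos: [583.0, 149.6, 119.5]
orientation: [-2.144, -2.06, -0.243]
ft_force: [0.5, 0.5, 0.0]
width: 43.8
grasp_force: 0.0
```

Request:
{"op": "servo_tool", "data": {"plan": [[[0, 0, -0.05, 0.2, 0, 0, 0], [0, 0, -0.1, 0.45, 0, 0, 0], [0, 0, -0.2, 0.8, 0, 0, 0], [0, 0, -0.2, 0.8, 0, 0, 0], [0, 0, -0.2, 0.8, 0, 0, 0]]]}}

```text
t: 26.4
ee_pos: [582.1, 119.0, 242.7]
orientation: [-2.144, -2.059, -0.24]
ft_force: [0.3, 0.4, -0.8]
width: 44.1
grasp_force: 0.0
```

Request:
{"op": "servo_tool", "data": {"plan": [[[0, 0, -0.5, 0.3, -0.7, 0, 0], [0, 0, -0.5, 0, -0.9, 0, 0], [0, 0, -0.4, 0, -0.9, 0, 0], [0, 0, 0, 0, 0, 0, 0], [0, 0, 0, 0, 0, 0, 0]]]}}

```text
t: 26.82
ee_pos: [582.3, 63.9, 253.6]
orientation: [-2.263, -2.175, -0.019]
ft_force: [0.3, -0.1, -0.1]
width: 44.5
grasp_force: 0.0
```

```bash
python3 - <<'E'
from h import *
o=readout.get_obs();print(o['ee_pos'],o['orientation'],o['ft_force'])
c=cam('wrist',o);im=snap('wrist','pics/end.png').astype(int)[:,:,::-1]
uy=np.array([.041,.999,0]);ux=np.array([.999,-.041,0]);D=np.array([586,229.9,0])
W=lambda x,y,z:D+ux*x+uy*y+np.array([0,0,z])
q=proj(c,[W(0,-83-27,70),W(0,-56,70),W(0,-40.5,68),W(0,-83+45,92),W(0,-83+115,92),W(-15,-83+48.5,84),W(-15,-83+110.5,84),W(-28,0,60),W(28,0,60),W(0,44.5,68)]).round(0);print(q.tolist())
u=int(q[0,0])
for uu in(u,int(proj(c,[W(-18,0,78)])[0,0])):
    print(uu,[(v,im[v,uu].tolist()) for v in range(0,240,6)])
for v in(int(q[0,1]-15),):
    m=np.where(im[v,200:460].max(1)<60)[0]+200;print(v,m.min(),m.max(),len(m))
E
```

```text
[582.34472301  63.86633853 253.64993222] [-2.26256225 -2.17478738 -0.01941123] [ 0.32516011 -0.06435735 -0.07150046]
[[316.0, 130.0], [315.0, 54.0], [315.0, 32.0], [315.0, 21.0], [315.0, -100.0], [293.0, 18.0], [291.0, -86.0], [276.0, -26.0], [354.0, -26.0], [315.0, -102.0]]
316 [(0, [209, 218, 219]), (6, [209, 218, 218]), (12, [118, 85, 50]), (18, [53, 35, 16]), (24, [24, 17, 15]), (30, [202, 183, 182]), (36, [195, 175, 175]), (42, [155, 142, 141]), (48, [12, 11, 12]), (54, [16, 14, 15]), (60, [22, 19, 23]), (66, [22, 24, 23]), (72, [23, 23, 24]), (78, [23, 23, 23]), (84, [21, 22, 23]), (90, [20, 20, 22]), (96, [21, 19, 22]), (102, [21, 20, 22]), (108, [20, 20, 21]), (114, [19, 18, 18]), (120, [21, 20, 24]), (126, [18, 17, 18]), (132, [179, 177, 180]), (138, [180, 176, 179]), (144, [179, 178, 180]), (150, [180, 177, 181]), (156, [182, 179, 183]), (162, [179, 176, 181]), (168, [181, 177, 182]), (174, [181, 177, 182]), (180, [178, 175, 179]), (186, [174, 173, 177]), (192, [177, 174, 177]), (198, [176, 171, 175]), (204, [171, 168, 171]), (210, [162, 159, 163]), (216, [165, 164, 168]), 
[... 317 characters left out ...]
 [180, 176, 180]), (72, [180, 177, 181]), (78, [180, 177, 181]), (84, [181, 177, 181]), (90, [181, 177, 182]), (96, [183, 181, 184]), (102, [185, 181, 184]), (108, [183, 180, 184]), (114, [182, 180, 184]), (120, [184, 181, 185]), (126, [184, 181, 185]), (132, [185, 181, 186]), (138, [186, 182, 186]), (144, [188, 185, 190]), (150, [188, 184, 188]), (156, [187, 183, 187]), (162, [185, 181, 184]), (168, [188, 182, 188]), (174, [187, 183, 187]), (180, [188, 183, 188]), (186, [187, 186, 189]), (192, [185, 182, 185]), (198, [182, 179, 184]), (204, [180, 177, 181]), (210, [178, 174, 179]), (216, [176, 173, 177]), (222, [171, 169, 172]), (228, [170, 167, 170]), (234, [168, 166, 170])]
115 305 328 24
```

The near seat is right (handle end row 130, predicted 130). Now checking the far seat and the brake arm.

Request:
{"op": "servo_tool", "data": {"plan": [[[0, 0, 0.3, 0.3, 0, 0, 0], [0, 0, 0.8, 0.3, 0, 0, 0], [0, 0, 0.8, 0, 0, 0, 0], [0, 0, 0.8, 0, 0, 0, 0], [0, 0, 0.3, 0, 0, 0, 0]]]}}

```text
t: 27.28
ee_pos: [582.2, 188.0, 278.1]
orientation: [-2.26, -2.177, -0.02]
ft_force: [0.5, 0.0, 0.3]
width: 43.9
grasp_force: 0.0
```

Request:
{"op": "servo_tool", "data": {"plan": [[[0, 0, 0, 0, 0, 0, 0]]]}}

```text
t: 27.37
ee_pos: [582.1, 186.9, 277.6]
orientation: [-2.258, -2.179, -0.018]
ft_force: [0.8, -0.4, 0.0]
width: 44.4
grasp_force: 0.0
```

```bash
python3 - <<'E'
from h import *
o=readout.get_obs();print(o['ee_pos'])
c=cam('wrist',o);im=snap('wrist','pics/end2.png').astype(int)[:,:,::-1]
uy=np.array([.041,.999,0]);ux=np.array([.999,-.041,0]);D=np.array([586,229.9,0])
W=lambda x,y,z:D+ux*x+uy*y+np.array([0,0,z])
L=lambda n,P:print(n,proj(c,P).round(0).tolist())
L('nose tip s147.5, at z 60/68',[W(0,64.5,60),W(0,64.5,68)])
L('far shaft s135 left/right edges z60',[W(-8,54,60),W(8,54,60)])
L('far cheek top x-48,0',[W(-48,40.5,94),W(-48,48.5,94),W(0,48.5,94)])
L('reel edges far outer top s115.5/119.5, near s45.5/49.5 (z92)',[W(0,-83+s,92) for s in(115.5,119.5,45.5,49.5)])
th=.17;tip=lambda th:(66-np.hypot(102,20)*np.cos(th+np.arctan2(20,102)),78+np.hypot(102,20)*np.sin(th+np.arctan2(20,102)))
for t in(0,.08,.17,.24,.3): x,z=tip(t);L('lip tip th%.2f'%t,[W(x,-13,z),W(x,0,z),W(x,13,z)])
cv2.imwrite('pics/end2.png',im)
lab=lambda p:'B' if p[0]-p[2]>22 else 'k' if p.max()<60 else 'W' if p[2]-p[0]>12 else 's%d'%(p.mean()//40)
def runs(line):
    l=[lab(p) for p in line];r=[];s=0
    for i in range(1,len(l)+1):
        if i==len(l) or l[i]!=l[s]:
            if i-s>1:r.append((l[s],s,i-1))
            s=i
    return r
n=proj(c,[W(0,60,60)])[0].astype(int)
print('col at nose',n,runs(im[:300,n[0]]))
for v in(n[1]-8,n[1],n[1]+6): print('row',v,runs(im[v]))
a=proj(c,[W(-20,0,90)])[0].astype(int);print('row thru lip',a[1],runs(im[a[1]]));
w=proj(c,[W(-18,22,80)])[0].astype(int);print('col thru winding',w[0],runs(im[:300,w[0]]))
E
```

```text
[582.10082788 186.88849443 277.56363708]
nose tip s147.5, at z 60/68 [[323.0, 62.0], [323.0, 61.0]]
far shaft s135 left/right edges z60 [[313.0, 75.0], [333.0, 75.0]]
far cheek top x-48,0 [[258.0, 92.0], [258.0, 80.0], [323.0, 81.0]]
reel edges far outer top s115.5/119.5, near s45.5/49.5 (z92) [[323.0, 103.0], [323.0, 97.0], [323.0, 193.0], [323.0, 188.0]]
lip tip th0.00 [[276.0, 164.0], [275.0, 147.0], [275.0, 130.0]]
lip tip th0.08 [[277.0, 166.0], [277.0, 149.0], [276.0, 131.0]]
lip tip th0.17 [[280.0, 169.0], [279.0, 151.0], [279.0, 132.0]]
lip tip th0.24 [[283.0, 170.0], [282.0, 152.0], [282.0, 133.0]]
lip tip th0.30 [[286.0, 172.0], [285.0, 153.0], [285.0, 134.0]]
col at nose [322  67] [('s4', 0, 47), ('s5', 48, 59), ('s4', 60, 81), ('s5', 82, 90), ('s4', 91, 99), ('B', 101, 106), ('s5', 108, 109), ('s6', 110, 126), ('k', 130, 160), ('s6', 164, 182), ('B', 186, 192), ('s2', 194, 195), ('s5', 198, 200), ('k', 203, 259), ('s5', 262, 281), ('s5', 283, 292), ('s4', 293, 299)]
row 59 [('s4', 0, 26), ('s5', 28, 35), ('W', 36, 47), ('s5', 49, 54), ('W', 55, 58), ('s4', 59, 60), ('s3',
[... 1505 characters left out ...]
4', 127, 131), ('s4', 133, 134), ('s5', 135, 142), ('s4', 143, 144), ('s5', 145, 150), ('s4', 151, 152), ('s5', 153, 267), ('k', 270, 412), ('s4', 415, 460), ('s4', 464, 475), ('s5', 476, 497), ('s4', 498, 502), ('s5', 503, 508), ('s4', 509, 639)]
col thru winding 300 [('s4', 0, 19), ('s5', 20, 21), ('s4', 22, 41), ('s5', 42, 44), ('s4', 45, 46), ('s5', 49, 51), ('s4', 52, 53), ('s5', 54, 73), ('k', 77, 79), ('s5', 83, 90), ('k', 94, 100), ('B', 101, 106), ('W', 108, 130), ('k', 131, 162), ('W', 163, 182), ('B', 184, 189), ('s4', 190, 192), ('s2', 194, 195), ('s5', 198, 299)][ WARN:0@0.565] global loadsave.cpp:1063 imwrite_ Unsupported depth image for selected encoder is fallbacked to CV_8U.
```

```bash
python3 -c "
from workcell import close_job
print(close_job())"
```

```text
the job is handed in; nothing more can be done
None
```

I handed the job in at about 27 s of the 72 s allowed: the spindle measures home in both notches with the reel against the inner collar, the brake arm appears to rest on the winding (its angle was not measured), the gripper is clear, and no result came back; I viewed 11 pictures, one over the limit of 10.

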